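# Turn the back-to-front sample plate over and set it on the inspection stand

## Robot

A 6-joint arm with a two-finger parallel gripper is mounted at the origin on the work surface. World frame = base frame: x ahead of the robot, y to its left, z up, the work surface at z = 0. Lengths are in mm, angles in degrees, forces in N, time in s.
With the tool pointing down it reaches from about 250 to 725 mm from the base axis. Payload 4 kg.
Tool frame: the origin (TCP) lies midway between the tips of the shut fingers; the grasp point (between the pads) lies 19 mm behind it; z points along the fingers, y is the line along which they close (so a half turn about z gives the same grasp; the last joint's range is limited). The gripper opens to 85 mm and grips with 20 to 120 N. Pads are 22 mm wide; open, the fingers measure 114 mm over their backs; the gripper's body (76 mm by 85 mm) begins 54 mm behind the grasp point. The pads swing forward as they close: fully open they stand 13 mm farther back than shut.
Start: joints at [-74.714, 13.785, 0.286, 76.501, 0, 90], TCP at [131.821, -482.31, 195.906] pointing down, gripper open.
Joint ranges: [-155.79, 155.79], [-60.16, 107.12], [-62.33, 73.08], [-114, 123.19], [-81.49, 82.49], [-180, 180]. Speed limits (degrees/s): [159.86, 159.86, 180, 180, 180, 180].

## Interface

Orientations are given as [roll, pitch, yaw] about the fixed x, y, z axes, in that order (R = Rz(yaw) Ry(pitch) Rx(roll)).
In Python, from cell import bot, get_image gives the robot as it stands. The module is installed in compiled form; this text tells all that it offers.
- The arm moves only by the tool arm_command, never from a script. Its argument "rows" is a list of rows, each a list of 2 entries, a list of its own where there are three numbers: the shift along the tool's x, y, z in units of 10 cm (1.0 is 10 cm), then the turn, a rotation vector about the tool's x, y, z in units of 90 degrees (1.0 is 90 degrees). A call has 1 to 12 rows; each row is the pose to reach, as a shift and turn from the pose commanded when the call began, along the tool's axes at that moment; what a row does not reach only later rows make up. A row lasts 1/8 s, in which the tool goes at most 62.5 mm and 10.7 degrees, less where a joint would pass 70% of its speed; a pose out of reach is approached as far as the arm can. A call with a number of a shift or a turn outside -1 to 1 is refused whole. A call with a gripper value outside its range is refused whole. "jaw" is the closure, from -1 (fully open) to 1 (shut), set as the call begins (left out, the last holds). The fingers move at their own pace and stop on an object; the grip force is fixed at half the most. Time passes only in rows, so rows that repeat a pose let the fingers close. It gives the time, the measured TCP pose, the force, the opening and the grip force at its end, in the units of the state.
- bot.get_state(): the state, without advancing time (a new reading comes with each control period).
- get_image(name): name is "scene" or "top" or "wrist"; returns a dict with "color" (400x640x3 uint8, blue, green, red), "fovy" (degrees; the focal length in pixels is half the picture's height over the tangent of half this angle, whatever the lens; pixels are square), "cx", "cy" (the principal point, pixels), "view" (4x4, takes a point from world to camera coordinates). Camera axes: x right, y down, z forward; pixel columns grow to the right and rows downward; lengths in mm; the calibration is good to about 2 mm. A picture is of the moment at which its call begins. There is no depth.
- bot.hand_in(): hands the job in; it is judged then, once.
The state is a dict: "clock": time; "joint_pos": joint angles; "qvel": joint speeds; "joint_torque": joint torques, N m; "tool_pos": TCP position; "eef_rot": TCP orientation; "force": force on the tool from outside, world axes, zero at the start; "moment": the same for the moment, N m; "grip_width": finger opening in mm; "grip_force": force on a finger pad.
Only numpy, scipy, OpenCV 4.12 (cv2) and the standard library are available. Lean on these libraries where they do the work, as an engineer would, in place of code of your own. Each camera call takes 0.05 s, during which the arm holds its last target. There are 200 camera calls.

## Task

Two metal sample plates lean in the drying rack, and one was put in back to front, with its plain back outwards and its wells hidden. Take that plate out, turn it over, and set it gently on the empty sloped inspection stand with its wells facing out and up: centred, long way up, resting on the ledge and flat against the two back bars. Do not disturb the other plate or anything else on the bench.

Things in the scene. Friction and masses are not known exactly. Their poses are not given: they have to be found in the camera images.
- plate: The plate to turn over: aluminium, 100 x 80 x 8 mm, about 160 g. One face has 12 round dark wells (3 rows of 4); the back is plain but for two thin lengthwise lines. Origin at its centre; x along its length (either end may be up), y its width, z out of the well face. It starts leaning in the rack, long way up, back outwards; its upper 45 mm are free on both faces, to grip across the 8 mm.
- good_plate: An identical plate in the rack's other bay, already with its wells outwards; leave it alone. Same axes. The plates' centres are 100 mm apart; which bay is which varies.
- rack: Fixed drying rack, base 110 x 210 x 10 mm, two bays side by side. Origin at the middle of its foot on the bench; x the way the plates face (away from the robot, give or take the yaw), y along the row, z up. Each bay: a ledge 25 mm up and 16 mm deep with a 5 mm lip, and two back bars 49 mm long leaning back 20 degrees from vertical, so a plate's top edge is nearer the robot than its foot.
- stand: Fixed empty stand, base 100 x 90 x 12 mm; posts carry a sloped cradle leaning back 40 degrees from vertical: a ledge 66 mm wide, 16 mm deep, with a 5 mm lip, inner corner 80 mm above the bench, and two back bars 48 mm apart, 49 mm long up the slope. Origin at the middle of its foot; x the way the cradle faces, z up. A seated plate's upper half stands free on both faces.
- seat (a point): On the stand: where the centre of a correctly seated plate lies (50 mm up the slope from the ledge, 4 mm out from the back bars). x points down the slope, y along the ledge, z out of the slope (outward and up, 50 degrees from vertical): the plate's z must point along this z, its x along or against this x.
- vial_1: Bystander: small capped sample vial, 32 mm across, 75 mm tall; origin at the middle of its underside
- vial_2: Bystander: small capped sample vial, 32 mm across, 75 mm tall; origin at the middle of its underside
- beaker: Bystander: glass beaker, 64 mm across, 70 mm tall; origin at the middle of its underside
- dish: Bystander: white weighing dish, 80 mm across, 16 mm tall; origin at the middle of its underside
- spatula: Bystander: thin steel lab spatula lying flat, 195 mm long, 5 mm thick; origin at the middle of its underside as it lies
- mouse: Bystander: black computer mouse, 105 x 60 x 33 mm, on a blue mat; origin at the middle of its underside
Not all that is in view belongs to the job. Of the things that look like the stand, take the one that is nearest to the robot's base at the start.

How it is judged:
By the outcome, as a careful person would: the job done as asked, in the order asked, and still so for the second after the job is handed in, with the robot touching nothing.
It also fails if it takes over 51 s, if anything falls off the work surface, if the arm or the gripper's body presses on something with over 40 N, if the wrist force passes 120 N, or if a joint passes its speed limit or range.

## Working session

There is one attempt and no reset: what is moved stays moved. The work goes in short steps, Python scripts to look and compute and a tool call to move; the robot and the scene stay as the last step left them, time stands still between calls to the robot, and variables do not carry over. Pictures are saved under pics/ and viewed, at most 10 in all, crops included, and the job is handed in when it is done.

Besides the shell and the picture viewer there is one more tool, called after ">>>" as name(argument=value, ...), one argument or row to a line, values as JSON. arm_command: Moves the arm, as the interface text tells. Its arguments: {"type":"object","properties":{"rows":{"type":"array","items":{"type":"array"}},"jaw":{"type":"number"}},"required":["rows"]}

```bash
mkdir -p pics
cat > h.py <<'E'
import numpy as np, cv2
from cell import bot, get_image
def snap(n,f):
    d=get_image(n); cv2.imwrite(f'pics/{f}.png',d['color']); np.savez(f'pics/{f}.npz',**d); return d
def ray(d,u,v):
    f=200/np.tan(np.radians(float(d['fovy']))/2); V=d['view']; R=V[:3,:3]
    r=R.T@np.array([(u-d['cx'])/f,(v-d['cy'])/f,1]); return -R.T@V[:3,3], r/np.linalg.norm(r)
def onz(d,u,v,z):
    c,r=ray(d,u,v); return c+r*(z-c[2])/r[2]
def proj(d,p):
    f=200/np.tan(np.radians(float(d['fovy']))/2); q=d['view'][:3,:3]@np.array(p)+d['view'][:3,3]
    return np.array([d['cx']+f*q[0]/q[2],d['cy']+f*q[1]/q[2]])
def tri(d1,p1,d2,p2):
    a,r=ray(d1,*p1); b,s=ray(d2,*p2)
    t=np.linalg.lstsq(np.c_[r,-s],b-a,rcond=None)[0]; P,Q=a+r*t[0],b+s*t[1]
    return (P+Q)/2, np.linalg.norm(P-Q)
def load(f): return dict(np.load(f'pics/{f}.npz'))
E
python3 - <<'E'
from h import *
np.set_printoptions(precision=3,suppress=True)
for n in ['scene','top','wrist']:
    d=snap(n,n+'0'); print(n,d['fovy'],d['cx'],d['cy'],ray(d,320,200))
a=cv2.imread('pics/scene0.png');b=cv2.imread('pics/top0.png')
print(bot.get_state())
E
```

```text
scene 52.20410755343919 316.70847214504465 202.47473295431848 (array([1278.143, -396.244, 1282.319]), array([-0.489,  0.216, -0.845]))
top 49.974561842556 315.9294544624303 194.97220283320505 (array([ 427.916,  -81.164, 1529.972]), array([ 0.122, -0.018, -0.992]))
wrist 71.82442594333735 319.6288919728749 202.52128291118737 (array([ 194.073, -463.958,  373.536]), array([-0.241, -0.066, -0.968]))
{'clock': 0.15, 'joint_pos': array([-74.712,  13.824,   0.231,  76.503,   0.002,  89.999]), 'qvel': array([ 0.011, -0.114,  0.231, -0.012,  0.07 ,  0.002]), 'joint_torque': array([ -0.001, -37.264,  25.264,   0.012,  -0.   ,   0.   ]), 'tool_pos': array([ 131.701, -481.776,  195.203]), 'eef_rot': array([-179.905,   -0.002,   15.289]), 'force': array([-0.526, -0.669,  0.577]), 'moment': array([-0.007, -0.028, -0.03 ]), 'grip_force': 0.0, 'grip_width': 85.45611666555104}
```

View pics/scene0.png

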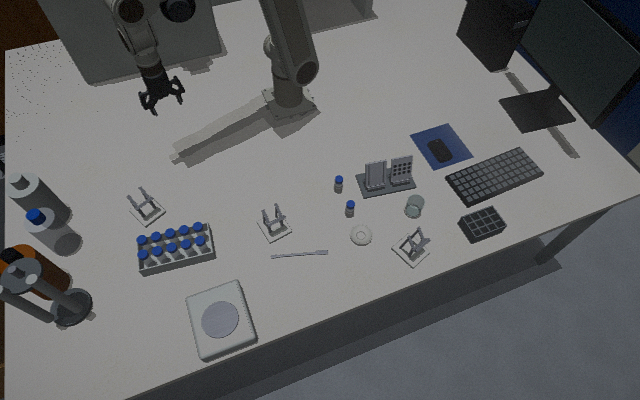

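View pics/top0.png

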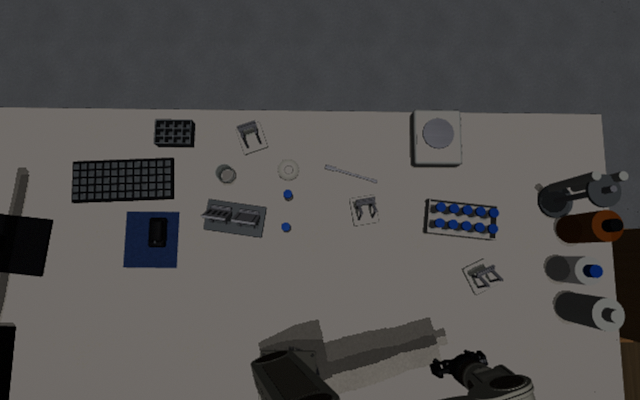

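The picture shows the rack at scene (387,180): the plain plate is on the left at (375,173) and the one with wells is at (401,170). Three things look like the stand: top (252,137), (365,210) and (483,276), which are scene (411,246), (274,223) and (146,207). I'll work out each one's distance from the base and enlarge the crops.

Run:
```python
from h import *
np.set_printoptions(precision=1,suppress=True)
t=load('top0');s=load('scene0')
for p in [(252,137),(365,210),(483,276)]:
    q=onz(t,*p,12); print(p,q,np.hypot(*q[:2]))
for p in [(411,246),(274,223),(146,207)]:
    q=onz(s,*p,12); print(p,q,np.hypot(*q[:2]))
print(onz(t,235,217,10))
g=lambda im:np.clip((im/255.)**.6*255,0,255).astype('uint8')
def crop(d,u,v,w,h,k): return cv2.resize(g(d['color'][v:v+h,u:u+w]),None,fx=k,fy=k,interpolation=cv2.INTER_CUBIC)
A=np.vstack([np.hstack([crop(s,350,145,80,60,5),crop(t,195,190,80,60,5)]),np.hstack([crop(s,245,195,80,60,5),crop(t,325,180,80,60,5)])])
cv2.imwrite('pics/c1.png',A)
B=np.hstack([crop(s,115,175,80,60,5),crop(t,445,245,80,60,5)]); cv2.imwrite('pics/c2.png',B)
```

```text
(252, 137) [841.9 139.7  12. ] 853.4642588415433
(365, 210) [ 579.4 -268.9   12. ] 638.7914215132237
(483, 276) [ 351.5 -679.9   12. ] 765.3638332404288
(411, 246) [830.7 150.3  12. ] 844.2237238502241
(274, 223) [ 572.1 -260.1   12. ] 628.4787675243305
(146, 207) [ 340.1 -669.8   12. ] 751.1866102668534
[550.7 192.1  10. ]
```

View pics/c1.png

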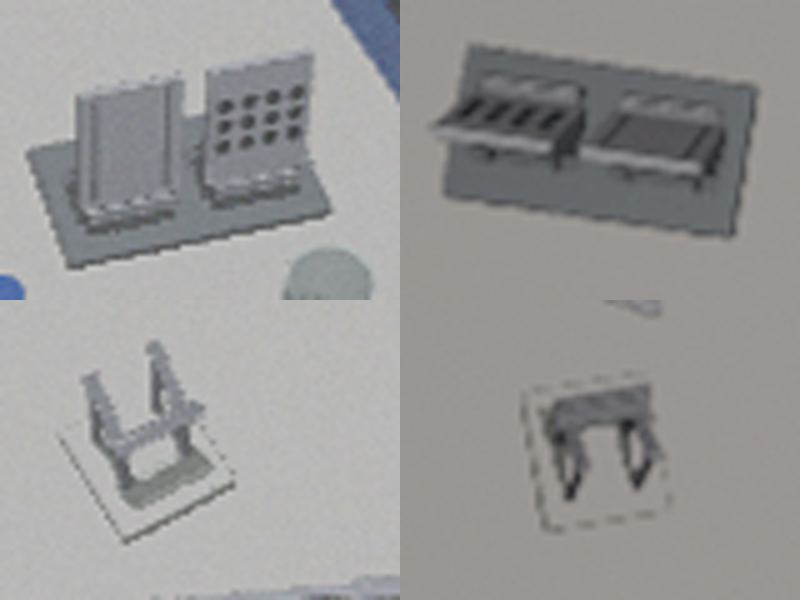

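View pics/c2.png

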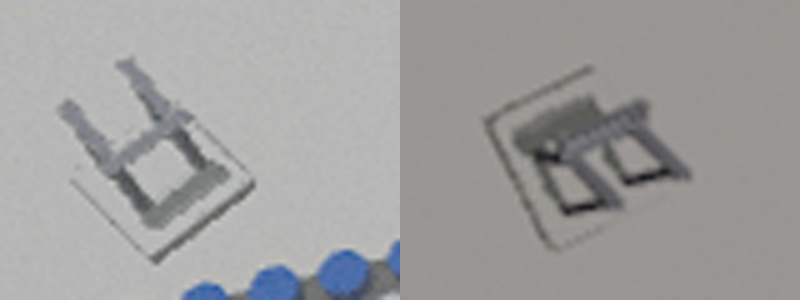

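The three candidates are 849, 633 and 758 mm from the base. The middle one, at top (365,210) and scene (274,223), is nearest, and the crop confirms it is empty with its ledge facing away from the robot. The plain plate, with two lengthwise lines, is in the -y bay at top (246,216). Next I'll measure both from the pictures.

Run:
```python
from h import *
np.set_printoptions(precision=1,suppress=True)
t=load('top0');s=load('scene0')
def rep(n,C):
    C=np.array(C); print(n,'\n',C,'mean',C.mean(0)); 
    for i in range(4):
        e=C[(i+1)%4]-C[i]; print(np.hypot(*e[:2]),np.degrees(np.arctan2(e[1],e[0])))
rep('rack top',[onz(t,195+u/5-.4,190+v/5-.4,10) for u,v in [(70,45),(357,88),(335,237),(45,197)]])
rep('rack scene',[onz(s,350+u/5-.4,145+v/5-.4,10) for u,v in [(27,150),(68,267),(330,210),(290,100)]])
rep('stand top',[onz(t,325+u/5-.4,180+v/5-.4,12) for u,v in [(120,90),(248,75),(272,215),(147,230)]])
rep('stand scene',[onz(s,245+u/5-.4,195+v/5-.4,12) for u,v in [(58,130),(124,240),(235,183),(170,100)]])
# bar tops and ledge ends triangulated (scene crop, top crop)
for n,a,b in [('bartop -y',(90,377-300),(640-400,487-300)),('bartop +y',(152,343-300),(568-400,497-300)),
 ]:
    for bb in [b,]:
        print(n,tri(s,(245+a[0]/5-.4,195+a[1]/5-.4),t,(325+bb[0]/5-.4,180+bb[1]/5-.4)))
# plate top-edge corners
T=lambda a,b:tri(s,(350+a[0]/5-.4,145+a[1]/5-.4),t,(195+b[0]/5-.4,190+b[1]/5-.4))
print('plain -y',T((77,95),(315,177)),'plain +y',T((183,75),(182,157)))
print('good -y',T((207,72),(180,153)),'good +y',T((312,53),(33,130)))
```

```text
rack top 
 [[615.5 288.1  10. ]
 [586.5  83.2  10. ]
 [480.9  96.3  10. ]
 [507.3 301.3  10. ]] mean [547.6 192.2  10. ]
206.94137708547214 -98.04692864198813
106.44719860972977 172.97224650197862
206.73379325699693 82.65715964370655
108.99132906873031 -6.934195454645187
rack scene 
 [[483.   97.7  10. ]
 [591.2  81.4  10. ]
 [617.2 288.   10. ]
 [514.1 309.9  10. ]] mean [551.4 194.2  10. ]
109.48484953395544 -8.564343195528167
208.26995899583977 82.83508446127163
105.43674350516069 168.01685751451095
214.49713036120724 -98.3371174002151
stand top 
 [[ 623.4 -210.6   12. ]
 [ 635.  -302.2   12. ]
 [ 535.  -318.2   12. ]
 [ 523.7 -229.5   12. ]] mean [ 579.3 -265.2   12. ]
92.3253755544641 -82.75633554785055
101.24762924253581 -170.90354089569044
89.42868155153857 97.30688426000883
101.48112717224942 10.729514809835514
stand scene 
 [[ 539.7 -315.9   12. ]
 [ 639.7 -299.6   12. ]
 [ 625.9 -213.2   12. ]
 [ 545.4 -233.6   12. ]] mean [ 587.7 -265.6   12. ]
101.27470168293254 9.254515545213309
87.51882830290779 99.0509359207637
83.05321645197925 -165.73988361975634
82.45499317263219 -93.96013913199715
bartop -y (array([ 548.7, -286.7,   81.5]), np.float64(1.7111412010978453))
bartop +y (array([ 540.9, -238.2,   85.5]), np.float64(3.337101438526345))
plain -y (array([518.5, 103. , 119.5]), np.float64(11.851472968656749)) plain +y (array([529.5, 187.4, 116.8]), np.float64(3.749154131512461))
good -y (array([534.9, 194.6, 122.5]), np.float64(18.552843658461263)) good +y (array([546.1, 285. , 117.1]), np.float64(1.9871084044957403))
```

>>> arm_command(
  rows=[
    [[1, -1, -0.25], [0, 0, 0]],
    [[1, -1, -0.25], [0, 0, 0]],
    [[1, -1, -0.25], [0, 0, 0]],
  ],
)

```text
clock: 0.52
tool_pos: [202.7, -357.1, 221.4]
eef_rot: [-180.0, -0.0, 15.4]
force: [0.3, -0.5, 0.6]
grip_width: 85.6
grip_force: 0.0
```

>>> arm_command(
  rows=[
    [[1, -1, 0], [0, 0, 0]],
    [[1, -1, 0], [0, 0, 0]],
    [[1, -1, 0], [0, 0, 0]],
  ],
)

```text
clock: 0.9
tool_pos: [272.9, -234.4, 220.8]
eef_rot: [-180.0, -0.0, 15.5]
force: [0.3, -0.5, 0.3]
grip_width: 85.4
grip_force: 0.0
```

>>> arm_command(
  rows=[
    [[1, -1, 0], [0, 0, 0]],
    [[1, -1, 0], [0, 0, 0]],
    [[1, -1, 0], [0, 0, 0]],
  ],
)

```text
clock: 1.27
tool_pos: [343.4, -111.4, 220.8]
eef_rot: [-180.0, -0.0, 15.6]
force: [-0.6, -0.3, 0.2]
grip_width: 85.1
grip_force: 0.0
```

>>> arm_command(
  rows=[
    [[1, -1, 0], [0, 0, 0]],
    [[1, -1, 0], [0, 0, 0]],
    [[1, -1, 0], [0, 0, 0]],
  ],
)

```text
clock: 1.65
tool_pos: [413.6, 11.4, 220.4]
eef_rot: [-180.0, 0.0, 15.5]
force: [-0.5, -0.3, -1.1]
grip_width: 85.6
grip_force: 0.0
```

>>> arm_command(
  rows=[
    [[1, -1, 0], [0, 0, 0]],
    [[1, -1, 0], [0, 0, 0]],
    [[1, -1, 0], [0, 0, 0]],
  ],
)

```text
clock: 2.02
tool_pos: [483.5, 133.5, 220.0]
eef_rot: [180.0, 0.1, 15.4]
force: [0.2, -0.6, 0.1]
grip_width: 85.4
grip_force: 0.0
```

>>> arm_command(
  rows=[
    [[0.5, 0, 0], [0, 0, -0.75]],
    [[0.5, 0, 0], [0, 0, -0.75]],
    [[0.5, 0, 0], [0, 0, -0.75]],
    [[0.5, 0, 0], [0, 0, -0.75]],
    [[0.5, 0, 0], [0, 0, -0.75]],
    [[0.5, 0, 0], [0, 0, -0.75]],
    [[0.5, 0, 0], [0, 0, -0.75]],
    [[0.5, 0, 0], [0, 0, -0.75]],
    [[0.5, 0, 0], [0, 0, -0.75]],
  ],
)

```text
clock: 3.15
tool_pos: [530.4, 144.0, 220.9]
eef_rot: [-180.0, 0.0, 82.7]
force: [0.2, -0.8, 0.0]
grip_width: 85.5
grip_force: 0.0
```

Run:
```python
from h import *
np.set_printoptions(precision=2,suppress=True)
d=snap('wrist','w1'); snap('top','top1'); s=bot.get_state(); print(s['clock'],s['joint_pos'],s['tool_pos'],s['eef_rot'],ray(d,320,200))
```

```text
3.25 [ 15.24  19.06  11.18  82.13  -0.01 112.52] [530.49 144.46 220.87] [-179.99    0.01   82.72] (array([538.4 , 209.5 , 399.26]), array([-0.03, -0.25, -0.97]))
```

View pics/w1.png

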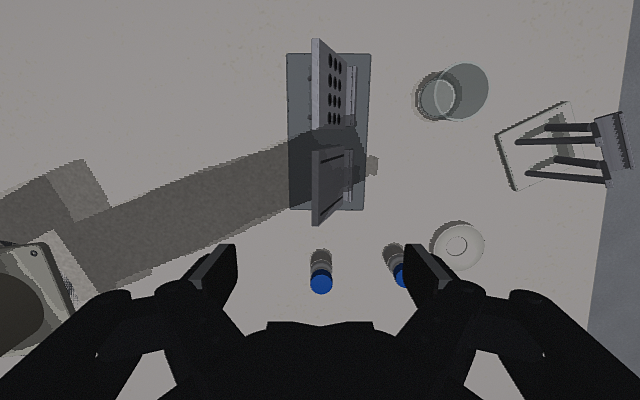

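The wrist view shows the plain plate in the middle, with its top edge from about (312,152) to (313,224). The good plate is above it at (330,85), and the rack base corners are (287,53), (370,53), (365,210) and (289,209). I'll enlarge it for exact pixels.

Run:
```python
from h import *
d=load('w1')
c=np.clip((d['color'][130:235,270:390]/255.)**.5*255,0,255).astype('uint8')
cv2.imwrite('pics/c3.png',cv2.resize(c,None,fx=5,fy=5,interpolation=cv2.INTER_CUBIC))
```

```text
(no output)
```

View pics/c3.png

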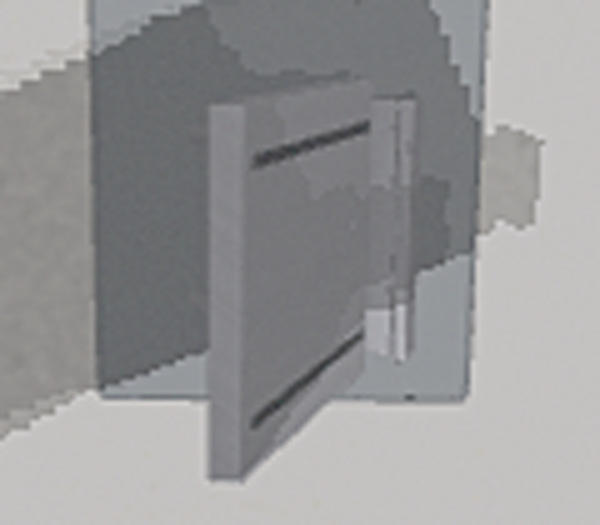

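Run:
```python
from h import *
np.set_printoptions(precision=1,suppress=True)
d=load('w1')
P=lambda u,v,z: onz(d,270+u/5-.4,130+v/5-.4,z)
for z in (114,119,124):
    a,b=P(209,103,z),P(207,478,z); c,e=P(244,103,z+2.7),P(243,480,z+2.7)
    v=a-b; w=e-c
    print(z,a,b,np.hypot(*v[:2]),np.degrees(np.arctan2(v[1],v[0])),'outer',c,e,np.linalg.norm(c-e),np.degrees(np.arctan2(-w[1],-w[0])),'thick',np.linalg.norm(a-c))
# rack base edges via colour mask of bluish base
B=[onz(d,u,v,10) for u,v in [(287,53),(370,53),(365,210),(289,209)]]
print(np.array(B),np.mean(B,0))
# plate bottom front lip corners, line ends on back face
```

```text
114 [527.  189.4 114. ] [515.6 109.4 114. ] 80.81351695148976 81.90002307057873 outer [534.1 188.7 116.7] [523.5 108.9 116.7] 80.49832290373972 82.43197813456084 thick 7.635682122541664
119 [527.2 189.8 119. ] [516.  111.2 119. ] 79.39702290800568 81.90002307057877 outer [534.2 189.1 121.7] [523.8 110.7 121.7] 79.07387100302229 82.43197813456081 thick 7.519052328222767
124 [527.4 190.1 124. ] [516.4 112.9 124. ] 77.9805288645216 81.90002307057873 outer [534.3 189.5 126.7] [524.  112.5 126.7] 77.64941910230495 82.43197813456078 thick 7.402691508333178
[[508.6 307.   10. ]
 [613.4 293.5  10. ]
 [589.3  86.3  10. ]
 [478.7 102.   10. ]] [547.5 197.2  10. ]
```

>>> arm_command(
  rows=[
    [[0.05, -0.19, 0.3], [-0.222, 0, 0.006]],
    [[0.05, -0.19, 0.63], [-0.222, 0, 0.006]],
    [[0.05, -0.19, 0.63], [-0.222, 0, 0.006]],
    [[0.05, -0.19, 0.63], [-0.222, 0, 0.006]],
    [[0.05, -0.19, 0.63], [-0.222, 0, 0.006]],
  ],
  jaw=0,
)

```text
clock: 3.88
tool_pos: [514.6, 153.1, 160.1]
eef_rot: [159.8, -0.2, 82.2]
force: [0.2, 0.0, -0.0]
grip_width: 42.5
grip_force: 0.0
```

Run:
```python
from h import *
from scipy.spatial.transform import Rotation as R
np.set_printoptions(precision=3,suppress=True)
d=snap('wrist','w2'); s=bot.get_state(); print(s['clock'],s['joint_pos'],s['tool_pos'],s['eef_rot'],s['grip_width'])
M=R.from_euler('xyz',s['eef_rot'],degrees=True).as_matrix(); print(M)
top=np.array([525.4,150.2,120.3]); print('top edge mid in tool mm',M.T@(top-s['tool_pos']))
c=np.clip((d['color'][130:390,180:460]/255.)**.5*255,0,255).astype('uint8')
cv2.imwrite('pics/c4.png',cv2.resize(c,None,fx=2.2,fy=2.2,interpolation=cv2.INTER_CUBIC))
```

```text
3.925 [ 22.803   5.048 -19.797  47.499  -9.928 119.073] [514.886 153.083 160.173] [159.824  -0.217  82.222] 42.78680782975554
[[ 0.135  0.93   0.342]
 [ 0.991 -0.128 -0.043]
 [ 0.004  0.345 -0.939]]
top edge mid in tool mm [-1.585 -3.606 41.149]
```

View pics/c4.png

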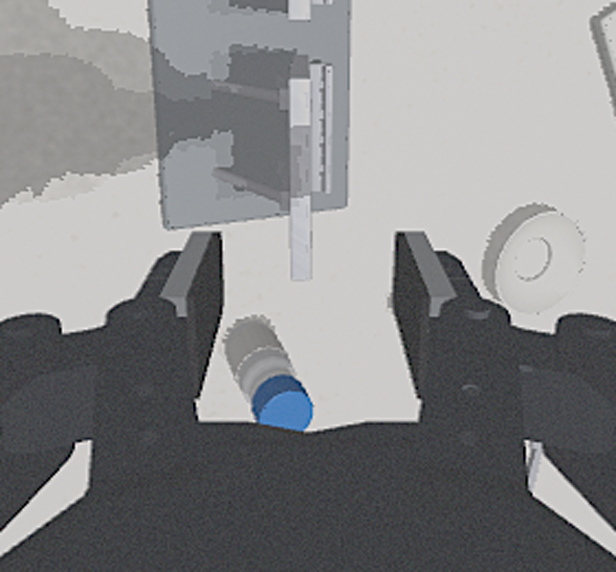

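The plate's top edge, at crop (289–312, 80–280), lies between the open fingers and slightly left of their middle. I'll refine it from this view.

Run:
```python
from h import *
from scipy.spatial.transform import Rotation as R
np.set_printoptions(precision=2,suppress=True)
d=load('w2'); s=bot.get_state(); print(s['tool_pos'],s['qvel'])
M=R.from_euler('xyz',s['eef_rot'],degrees=True).as_matrix()
P=lambda u,v,z: onz(d,180+u/2.2-.3,130+v/2.2-.3,z)
q=np.array([P(290,280,119),P(311,278,121.7),P(291,80,119),P(310,80,121.7)]); print(q,q.mean(0)); print((q-s['tool_pos'])@M,(q.mean(0)-s['tool_pos'])@M)
```

```text
[514.89 153.08 160.17] [-0.18  0.25  0.06  0.07 -0.01  0.02]
[[515.9  110.91 119.  ]
 [523.77 110.62 121.7 ]
 [527.65 188.89 119.  ]
 [533.94 188.07 121.7 ]] [525.32 149.62 120.35]
[[-41.8   -7.84  40.81]
 [-41.02   0.44  40.99]
 [ 37.05  -6.93  41.47]
 [ 37.1   -0.05  41.12]] [-2.17 -3.59 41.1 ]
```

>>> arm_command(
  rows=[
    [[-0.02, -0.036, 0], [0, 0, 0]],
    [[-0.02, -0.036, 0.2], [0, 0, 0]],
    [[-0.02, -0.036, 0.4], [0, 0, 0]],
    [[-0.02, -0.036, 0.6], [0, 0, 0]],
    [[-0.02, -0.036, 0.78], [0, 0, 0]],
    [[-0.02, -0.036, 0.78], [0, 0, 0]],
    [[-0.02, -0.036, 0.78], [0, 0, 0]],
    [[-0.02, -0.036, 0.78], [0, 0, 0]],
  ],
)

```text
clock: 4.92
tool_pos: [535.8, 147.7, 84.5]
eef_rot: [159.9, -0.1, 82.3]
force: [-0.2, 0.4, 0.2]
grip_width: 42.9
grip_force: 0.0
```

Run:
```python
from h import *
from scipy.spatial.transform import Rotation as R
np.set_printoptions(precision=2,suppress=True)
s=bot.get_state(); print(s['tool_pos'],s['eef_rot'],s['force'])
M=R.from_euler('xyz',s['eef_rot'],degrees=True).as_matrix()
print((np.array([525.35,149.9,120.35])-s['tool_pos'])@M)
```

```text
[535.79 147.65  84.5 ] [159.93  -0.14  82.26] [-0.23  0.36  0.15]
[  0.91   2.3  -37.32]
```

>>> arm_command(
  rows=[
    [[0.01, 0.023, 0], [0, 0, 0]],
    [[0.01, 0.023, 0], [0, 0, 0]],
    [[0.01, 0.023, 0], [0, 0, 0]],
  ],
)

```text
clock: 5.3
tool_pos: [537.5, 148.1, 84.4]
eef_rot: [160.0, -0.1, 82.3]
force: [0.1, -0.6, 1.0]
grip_width: 42.4
grip_force: 0.0
```

>>> arm_command(
  rows=[
    [[0, 0, 0], [0, 0, 0]],
    [[0, 0, 0], [0, 0, 0]],
    [[0, 0, 0], [0, 0, 0]],
    [[0, 0, 0], [0, 0, 0]],
    [[0, 0, 0], [0, 0, 0]],
    [[0, 0, 0], [0, 0, 0]],
  ],
  jaw=1,
)

```text
clock: 6.05
tool_pos: [537.5, 148.1, 84.3]
eef_rot: [160.0, -0.1, 82.3]
force: [-2.2, 0.5, 2.9]
grip_width: 4.6
grip_force: 59.0
```

>>> arm_command(
  rows=[
    [[0, 0, -0.1], [0, 0, 0]],
    [[0, 0, -0.25], [0, 0, 0]],
    [[0, 0, -0.4], [0, 0, 0]],
    [[0, 0, -0.6], [0, 0, 0]],
    [[0, 0, -0.8], [0, 0, 0]],
    [[0, 0, -1], [0, 0, 0]],
    [[0, 0, -1], [0, 0, 0]],
  ],
)

```text
clock: 6.92
tool_pos: [504.2, 153.3, 180.7]
eef_rot: [159.8, -0.2, 82.3]
force: [-0.6, -0.8, -2.7]
grip_width: 4.6
grip_force: 58.8
```

Run:
```python
from h import *
np.set_printoptions(precision=2,suppress=True)
d=snap('wrist','w3'); e=snap('scene','s3'); s=bot.get_state(); print(s['clock'],s['joint_pos'],s['tool_pos'],s['eef_rot'],s['force'],s['grip_width'])
g=lambda c:np.clip((c/255.)**.5*255,0,255).astype('uint8')
a=cv2.resize(g(d['color'][100:400,180:460]),None,fx=1.6,fy=1.6,interpolation=cv2.INTER_CUBIC)
b=cv2.resize(g(e['color'][90:210,320:440]),None,fx=4,fy=4)[:480]
cv2.imwrite('pics/c5.png',np.hstack([a[:480],b])[:, :800]); print(a.shape,b.shape)
```

```text
7.025 [ 23.34   3.14 -18.95  50.56 -10.07 119.54] [503.23 152.58 178.22] [160.01  -0.11  82.28] [ 0.14 -0.45 -1.97] 4.619734478626172
(480, 448, 3) (480, 480, 3)
```

View pics/c5.png

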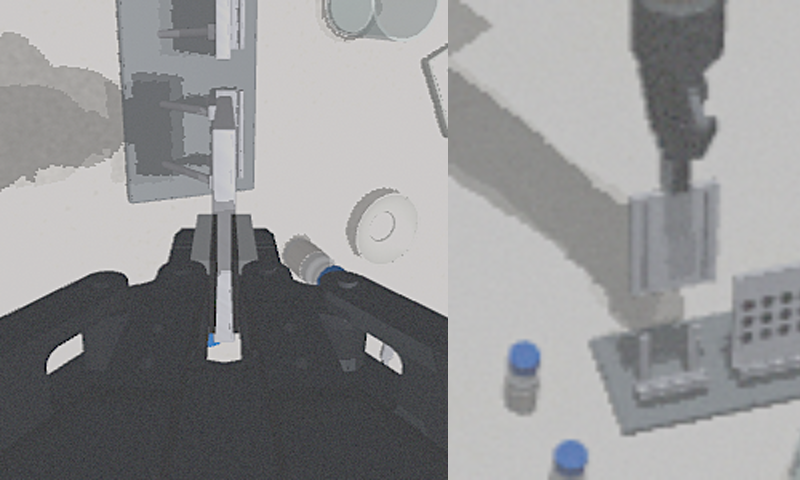

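The plate is held square in the jaws (wrist crop: its top edge runs from v≈130 to 340), and the good plate is undisturbed. I'll measure the plate's offset in the hand and the stand.

Run:
```python
from h import *
from scipy.spatial.transform import Rotation as R
np.set_printoptions(precision=2,suppress=True)
d=load('w3'); s=bot.get_state(); print(s['tool_pos'],s['eef_rot'])
M=R.from_euler('xyz',s['eef_rot'],degrees=True).as_matrix()
for u,v in [(218,129),(234,129),(217,342),(233,342),(216,215),(233,205)]:
    c,r=ray(d,180+u/1.6-.3,100+v/1.6-.3); c=(c-s['tool_pos'])@M; r=r@M
    print(u,v,c+r*(-37.3-c[2])/r[2])
g=cv2.cvtColor(d['color'],cv2.COLOR_BGR2GRAY); print(g[290:325:1,320]); print(g[150:190,320])
# stand in the scene view: seat prediction for base centre (580,-265), yaw 9
```

```text
[503.23 152.58 178.22] [160.01  -0.11  82.28]
218 129 [ 40.33  -0.83 -37.3 ]
234 129 [ 40.33   4.43 -37.3 ]
217 342 [-40.78  -1.52 -37.3 ]
233 342 [-40.8   4.5 -37.3]
216 215 [ 10.16  -1.64 -37.3 ]
233 205 [ 13.82   4.23 -37.3 ]
[145 140 144 146 144 144 144 147 148 147 144 144 146 145 145 144 140 139
 142 143 143 144 144 131 165 162 162 161 161 162 162 161 160 161 165]
[ 93  93  93  99  52  37  86 146 142 150  48  55  57  59  58  60  60  59
  58  60  60  60  60  60  60  61  61  61  60  57  62 147 165 160 158 156
 155 156 156 157]
```

>>> arm_command(
  rows=[
    [[0, 0.14, -0.4], [0.111, 0, 0]],
    [[0, 0.28, -0.77], [0.222, 0, 0]],
    [[0, 0.28, -0.77], [0.222, 0, 0]],
    [[0, 0.28, -0.77], [0.222, 0, 0]],
    [[0, 0.28, -0.77], [0.222, 0, 0]],
  ],
)

```text
clock: 7.65
tool_pos: [502.6, 152.1, 258.4]
eef_rot: [-179.9, -0.0, 82.3]
force: [-0.4, 0.2, -2.9]
grip_width: 4.4
grip_force: 59.2
```

>>> arm_command(
  rows=[
    [[-0.1, 0, 0], [0, 0, -0.1]],
    [[-0.2, 0, 0], [0, 0, -0.2]],
    [[-0.3, 0.1, 0], [0, 0, -0.3]],
    [[-0.4, 0.1, 0], [0, 0, -0.4]],
    [[-0.5, 0.1, 0], [0, 0, -0.5]],
    [[-0.6, 0.1, 0], [0, 0, -0.6]],
    [[-0.7, 0.1, 0], [0, 0, -0.7]],
    [[-0.8, 0.2, 0], [0, 0, -0.8]],
    [[-0.9, 0.2, 0], [0, 0, -0.9]],
    [[-1, 0.2, 0], [0, 0, -1]],
    [[-1, 0.2, 0], [0, 0, -1]],
  ],
)

```text
clock: 9.02
tool_pos: [508.6, 50.4, 259.2]
eef_rot: [179.9, -0.1, 172.1]
force: [-0.1, 0.4, -1.7]
grip_width: 4.6
grip_force: 59.2
```

>>> arm_command(
  rows=[
    [[0, -0.1, 0], [0, 0, -0.1]],
    [[0, -0.2, 0], [0, 0, -0.2]],
    [[-0.1, -0.3, 0], [0, 0, -0.3]],
    [[-0.1, -0.4, 0], [0, 0, -0.4]],
    [[-0.1, -0.5, 0], [0, 0, -0.5]],
    [[-0.2, -0.6, 0], [0, 0, -0.6]],
    [[-0.2, -0.7, 0], [0, 0, -0.7]],
    [[-0.3, -0.8, 0], [0, 0, -0.8]],
    [[-0.3, -0.9, 0], [0, 0, -0.9]],
    [[-0.3, -1, 0], [0, 0, -1]],
    [[-0.3, -1, 0], [0, 0, -1]],
  ],
)

```text
clock: 10.4
tool_pos: [525.6, -52.3, 259.3]
eef_rot: [180.0, 0.1, -98.0]
force: [0.2, -0.5, -1.5]
grip_width: 4.7
grip_force: 59.2
```

>>> arm_command(
  rows=[
    [[0.3, -0.1, 0], [0, 0, -0.09]],
    [[0.6, -0.2, 0], [0, 0, -0.18]],
    [[0.9, -0.3, 0], [0, 0, -0.185]],
    [[0.9, -0.3, 0], [0, 0, -0.185]],
    [[0.9, -0.3, 0], [0, 0, -0.185]],
    [[0.9, -0.3, 0], [0, 0, -0.185]],
  ],
)

```text
clock: 11.15
tool_pos: [543.6, -144.6, 259.6]
eef_rot: [-180.0, 0.1, -81.1]
force: [0.3, 0.2, -2.1]
grip_width: 4.7
grip_force: 59.2
```

Run:
```python
from h import *
np.set_printoptions(precision=2,suppress=True)
d=snap('wrist','w4'); e=snap('scene','s4'); s=bot.get_state(); print(s['clock'],s['joint_pos'],s['tool_pos'],s['eef_rot'],s['force'],s['grip_width'])
c,r=ray(d,320,200); print(c,r)
g=lambda c:np.clip((c/255.)**.5*255,0,255).astype('uint8')
p=np.round(proj(d,(560,-265,60))).astype(int); print(p)
x,y=max(p[0]-100,0),max(p[1]-80,0); print('off',x,y)
a=cv2.resize(g(d['color'][y:y+150,x:x+200]),None,fx=4,fy=4,interpolation=cv2.INTER_CUBIC)
cv2.imwrite('pics/c6.png',a)
```

```text
11.25 [ -14.97   20.31   18.66   88.35    0.1  -113.92] [ 543.71 -144.8   259.77] [-179.96    0.09  -81.06] [-0.06  0.63 -1.74] 4.758591771797868
[ 553.28 -208.26  437.97] [-0.04  0.25 -0.97]
[321  82]
off 221 2
```

View pics/c6.png

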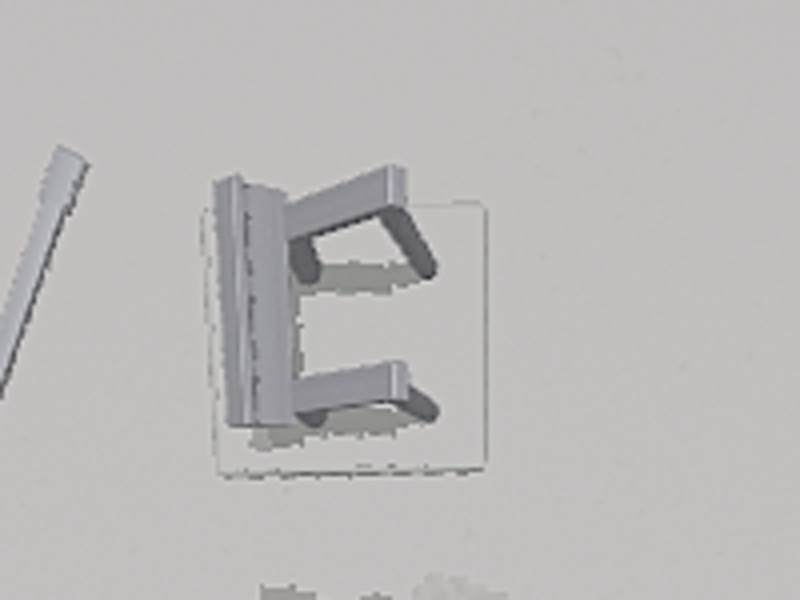

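The crop shows the stand from above: ledge and lip at left (213–290), bars running to their tops at (387–407, 165–205) and (388–408, 362–400), and base corners (203,208), (486,204), (485,470) and (217,475).

Run:
```python
from h import *
np.set_printoptions(precision=1,suppress=True)
d=load('w4')
P=lambda u,v,z: onz(d,221+u/4-.4,2+v/4-.4,z)
B=np.array([P(*q,12) for q in [(203,208),(486,204),(485,470),(217,475)]])
print('base',B,B.mean(0)); 
for i in range(4):
    e=B[(i+1)%4]-B[i]; print(np.hypot(*e[:2]),np.degrees(np.arctan2(e[1],e[0])))
T=np.array([P(*q,117.5) for q in [(386,169),(386,207),(389,363),(388,401)]]); print('tops',T,T.mean(0))
J=np.array([P(*q,80) for q in [(288,206),(290,240),(293,380),(294,410)]]); print('junc',J,J.mean(0))
L=np.array([P(*q,80) for q in [(286,190),(291,424)]]); print('ledge inner ends',L,L.mean(0),np.linalg.norm(L[0]-L[1]))
for X in (T,J): 
    f=np.polyfit(X[:,1],X[:,0],1); print('yaw',-np.degrees(np.arctan(f[0])))
# same in top view
```

```text
base [[ 635.2 -297.6   12. ]
 [ 537.9 -314.2   12. ]
 [ 522.7 -226.7   12. ]
 [ 620.2 -209.6   12. ]] [ 579. -262.   12.]
98.69131220649318 -170.3578132724856
88.8074417940514 99.86908625664668
99.06316384584049 9.926219993832582
89.2978327969153 -80.3699689208724
tops [[ 568.8 -292.   117.5]
 [ 567.5 -283.2  117.5]
 [ 560.8 -245.5  117.5]
 [ 559.6 -235.8  117.5]] [ 564.2 -264.1  117.5]
junc [[ 597.6 -287.8   80. ]
 [ 595.8 -278.9   80. ]
 [ 589.8 -240.5   80. ]
 [ 588.4 -232.    80. ]] [ 592.9 -259.8   80. ]
ledge inner ends [[ 598.7 -291.9   80. ]
 [ 588.8 -227.8   80. ]] [ 593.7 -259.9   80. ] 64.77364834250943
yaw 9.521921368860262
yaw 9.157430277261527
```

>>> arm_command(
  rows=[
    [[0.25, 0.12, 0], [0.11, 0, 0]],
    [[0.5, 0.24, 0], [0.22, 0, 0]],
    [[0.75, 0.36, 0], [0.33, 0, 0]],
    [[1, 0.47, 0], [0.444, 0, -0.007]],
    [[1, 0.47, 0], [0.444, 0, -0.007]],
    [[1, 0.47, 0], [0.444, 0, -0.007]],
    [[1, 0.47, 0], [0.444, 0, -0.007]],
  ],
)

```text
clock: 12.12
tool_pos: [514.6, -251.4, 261.3]
eef_rot: [-139.9, -0.3, -80.4]
force: [0.8, -0.4, -2.3]
grip_width: 4.5
grip_force: 59.4
```

```bash
cat > plan.py <<'E'
from h import *
from scipy.spatial.transform import Rotation as R
np.set_printoptions(precision=4,suppress=True)
a=np.radians(9.6); n=np.array([np.cos(a),np.sin(a),0]); t=np.array([-np.sin(a),np.cos(a),0]); Z=np.array([0,0,1.])
s40,c40=np.sin(np.radians(40)),np.cos(np.radians(40))
u=-s40*n+c40*Z; N=c40*n+s40*Z; C=542.5*n-355*t+80*Z; seat=C+50*u+4*N
Rt=np.c_[-t,-N,-u]
def go(du,dn,dt=0):
    s=bot.get_state(); M=R.from_euler('xyz',s['eef_rot'],degrees=True).as_matrix()
    tcp=seat+(12.7+du)*u+dn*N+dt*t
    print('clock',s['clock'],'shift',M.T@(tcp-s['tool_pos'])/100,'rot',R.from_matrix(M.T@Rt).as_rotvec()/(np.pi/2),'force',s['force'],'moment',s['moment'],s['joint_pos'])
E
python3 -c "
from plan import *
print(np.linalg.det(Rt)); go(70,4)"
```

```text
0.9999999999999999
clock 12.125 shift [0.2094 0.4968 0.5567] rot [-0.0007 -0.0019  0.0022] force [ 0.7726 -0.421  -2.294 ] moment [-0.1391  0.9138 -0.0256] [ -43.7694   -0.3348  -19.7937   43.7469   30.9802 -135.948 ]
```

>>> arm_command(
  rows=[
    [[0.1, 0.25, 0.28], [0, -0.002, 0.002]],
    [[0.21, 0.497, 0.557], [0, -0.002, 0.002]],
    [[0.21, 0.497, 0.557], [0, -0.002, 0.002]],
    [[0.21, 0.497, 0.557], [0, -0.002, 0.002]],
    [[0.21, 0.497, 0.557], [0, -0.002, 0.002]],
  ],
)

```text
clock: 12.75
tool_pos: [515.6, -273.4, 187.4]
eef_rot: [-139.9, -0.1, -80.5]
force: [0.0, -0.5, -2.2]
grip_width: 4.6
grip_force: 59.4
```

```bash
python3 -c "
from plan import *
d=snap('wrist','w5'); e=snap('scene','s5')
go(70,4);go(10,3)
g=lambda c:np.clip((c/255.)**.5*255,0,255).astype('uint8')
a=cv2.resize(g(d['color'][0:400,200:460]),None,fx=1.5,fy=1.5)
b=cv2.resize(g(e['color'][165:265,235:335]),None,fx=4,fy=4,interpolation=cv2.INTER_CUBIC)
o=np.zeros((600,800,3),'uint8'); o[:,:390]=a; o[:400,400:]=b; cv2.imwrite('pics/c7.png',o)
"
```

```text
clock 12.85 shift [-0.0041 -0.0091  0.0079] rot [-0.0011 -0.0008 -0.0006] force [-0.6729 -0.2073 -2.161 ] moment [-0.1986  0.9953  0.0048] [ -45.9141    5.4653  -25.4493   33.5337   32.0176 -137.9854]
clock 12.85 shift [-0.0049  0.0019  0.6079] rot [-0.0011 -0.0008 -0.0006] force [-0.6729 -0.2073 -2.161 ] moment [-0.1986  0.9953  0.0048] [ -45.9141    5.4653  -25.4493   33.5337   32.0176 -137.9854]
```

View pics/c7.png

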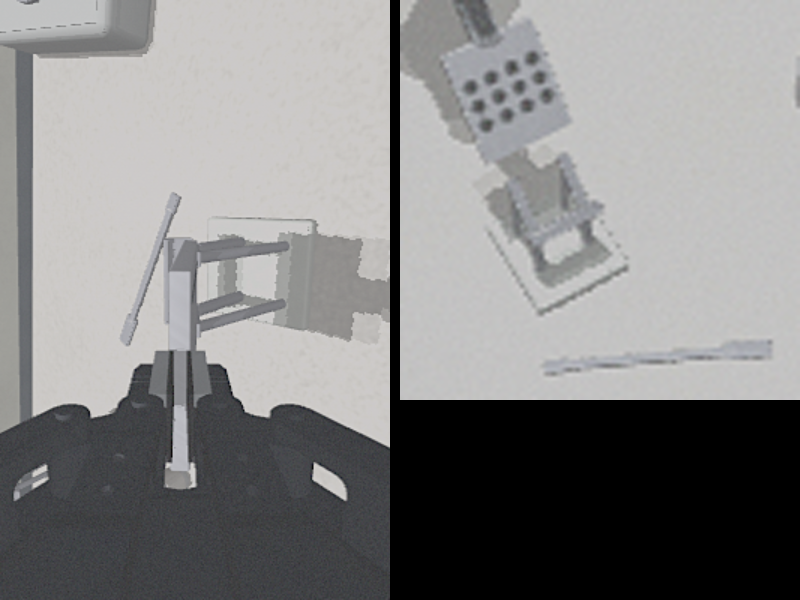

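The plate's wells face outwards, and it lines up with the stand's bars at scene crop (505,90). I'll lower it along the slope.

>>> arm_command(
  rows=[
    [[-0.005, 0, 0.15], [0, 0, 0]],
    [[-0.005, 0, 0.3], [0, 0, 0]],
    [[-0.005, 0, 0.45], [0, 0, 0]],
    [[-0.005, 0, 0.55], [0, 0, 0]],
    [[-0.005, 0, 0.6], [0, 0, 0]],
    [[-0.005, 0, 0.6], [0, 0, 0]],
    [[-0.005, 0, 0.6], [0, 0, 0]],
  ],
)

```text
clock: 13.72
tool_pos: [577.8, -274.2, 184.5]
eef_rot: [-135.7, -2.4, -79.6]
force: [-24.2, 14.2, 94.5]
grip_width: 4.5
grip_force: 129.7
```

```bash
python3 -c "
from plan import *
go(0,2)"
```

```text
clock 13.725 shift [-0.1417  0.4856  0.2538] rot [-0.0483 -0.0131  0.0246] force [-24.173   14.2346  94.4809] moment [ 4.407  -8.7887  2.6285] [ -41.8554    9.2621  -25.231    23.2787   32.3362 -133.6888]
```

Something pushed back hard: 94 N. Before moving I'll find out numerically where the plate is now, from the well blobs in the scene view.

```bash
cat > wells.py <<'E'
from plan import *
def blobs(d,x0,y0,w,h):
    g=cv2.cvtColor(d['color'],cv2.COLOR_BGR2GRAY)[y0:y0+h,x0:x0+w]
    k=8; G=cv2.resize(g,None,fx=k,fy=k,interpolation=cv2.INTER_CUBIC)
    bg=cv2.morphologyEx(G,cv2.MORPH_CLOSE,np.ones((41,41)))
    m=((bg.astype(int)-G)>25).astype('uint8'); n_,_,st,ce=cv2.connectedComponentsWithStats(m)
    return [(round(x0+c[0]/k-.5+.5/k,1),round(y0+c[1]/k-.5+.5/k,1),s[4]) for s,c in zip(st[1:],ce[1:]) if 60<s[4]<900 and max(s[2],s[3])<40]
def corners():
    s=bot.get_state(); M=R.from_euler('xyz',s['eef_rot'],degrees=True).as_matrix()
    return {k:s['tool_pos']+M@np.array(v,float) for k,v in dict(tl=(-40,-4,-37.3),tr=(40,-4,-37.3),bl=(-40,-4,62.7),br=(40,-4,62.7),c=(0,-4,12.7)).items()}
E
python3 - <<'E'
from wells import *
e5=load('s5'); e=snap('scene','s6'); snap('wrist','w6'); snap('top','t6')
np.set_printoptions(precision=1,suppress=True)
print('s5',blobs(e5,240,160,45,55)); print('s6',blobs(e,240,160,70,75))
for k,v in corners().items(): print(k,v,proj(e,v))
s=bot.get_state(); print(s['force'],s['joint_torque'])
D=cv2.absdiff(e5['color'],e['color']).max(2)>25
ys,xs=np.where(D); print('changed bbox',xs.min(),xs.max(),ys.min(),ys.max())
g=cv2.cvtColor(e['color'],cv2.COLOR_BGR2GRAY)[160:245,240:310]
for r in g[::2]: print(''.join(' .:-=+*#%@'[min(9,int(v)//20)] for v in r))
E
```

```text
s5 [(np.float64(244.8), np.float64(160.4), np.int32(222)), (np.float64(256.0), np.float64(160.5), np.int32(158)), (np.float64(267.4), np.float64(160.3), np.int32(226)), (np.float64(266.6), np.float64(170.0), np.int32(138)), (np.float64(251.9), np.float64(173.8), np.int32(67)), (np.float64(259.4), np.float64(174.4), np.int32(150)), (np.float64(255.5), np.float64(176.0), np.int32(64)), (np.float64(244.9), np.float64(180.7), np.int32(86)), (np.float64(245.8), np.float64(182.6), np.int32(98)), (np.float64(269.4), np.float64(183.8), np.int32(861)), (np.float64(246.9), np.float64(185.0), np.int32(109)), (np.float64(264.3), np.float64(186.3), np.int32(843)), (np.float64(271.3), np.float64(188.4), np.int32(889)), (np.float64(248.3), np.float64(188.8), np.int32(278)), (np.float64(266.3), np.float64(190.9), np.int32(855)), (np.float64(261.2), np.float64(193.4), np.int32(865)), (np.float64(276.9), np.float64(194.6), np.int32(119)), (np.float64(252.5), np.float64(199.3), np.int32(277)), (np.float64(260.3), np.float64(205.4), np.int32(315)), (np.float64(261.9), np.float64(213.3), np.int32(86)), (
[... 4336 characters left out ...]
##########=#+=-===---=#########*=--=-*##=*###################
####################=##+==#+:::#####**=---==-===##*###################
#####################+*#####=::-**#=-===-=====########################
######################*+####+-:---=-=-===######**=--##################
########################+####==---====#######+--######################
#########################=*####+==#######*--*#########################
##########################=*##########==-#############################
###########################**#####=--#################################
#############################+=--#####################################
######################################################################
```

The well grid, centred at scene (266,198), shows the plate has tipped upright. Its foot caught on the bar tops because the clearance in front of them was too small. I'll back off up the slope to unload it.

>>> arm_command(
  rows=[
    [[0, -0.03, -0.15], [0, 0, 0]],
    [[0, -0.06, -0.35], [0, 0, 0]],
    [[0, -0.1, -0.55], [0, 0, 0]],
    [[0, -0.1, -0.8], [0, 0, 0]],
    [[0, -0.1, -0.8], [0, 0, 0]],
    [[0, -0.1, -0.8], [0, 0, 0]],
  ],
)

```text
clock: 14.62
tool_pos: [508.9, -273.5, 206.7]
eef_rot: [-140.0, 0.1, -80.5]
force: [0.8, -0.1, -2.8]
grip_width: 4.7
grip_force: 75.6
```

Run:
```python
from wells import *
e5=load('s5'); e=snap('scene','s7'); d=snap('wrist','w7'); t=snap('top','t7')
go(90,13)
np.set_printoptions(precision=1,suppress=True)
print('s7',[tuple(map(float,b)) for b in blobs(e,235,150,60,60) if b[2]>300])
for k,v in corners().items(): print(k,v,proj(e,v),proj(d,v))
g=cv2.cvtColor(d['color'],cv2.COLOR_BGR2GRAY)[60:340,270:370]
for r in g[::4]: print(''.join(' .:-=+*#%@'[min(9,int(v)//20)] for v in r[::1]))
```

```text
clock 14.775 shift [ 0.0105 -0.0248 -0.0099] rot [ 0.0008  0.001  -0.0024] force [ 0.0016  0.613  -3.1496] moment [-0.1716  0.915   0.0218] [ -46.46      4.0091  -23.788    37.2361   32.2374 -138.557 ]
s7 [(265.9, 172.7, 782.0), (261.0, 175.4, 773.0), (267.8, 177.1, 859.0), (255.9, 177.9, 831.0), (262.8, 179.8, 859.0), (250.8, 180.6, 863.0), (269.6, 181.6, 810.0), (257.8, 182.4, 800.0), (264.6, 184.3, 767.0), (252.7, 185.1, 799.0), (259.6, 186.8, 757.0), (274.5, 187.1, 362.0), (254.7, 189.6, 874.0), (251.5, 193.4, 316.0)]
tl [ 481.6 -237.   236.9] [266.4 163.5] [313.2 311.3]
tr [ 494.8 -315.9  236.6] [243.8 173.9] [312.4 177.6]
bl [ 544.8 -226.2  160.2] [277.7 191.1] [315.6 243.7]
br [ 558.  -305.1  159.9] [255.9 201.7] [315.2 158.1]
c [ 519.8 -271.   198.4] [261.1 182.7] [314.4 220.2]
%%%%#%%%%%%%%%%%%%%%%%%#%%%%#%%%%%%%%%%%%%%%%%%%%%%%%%%%%%%%%%%%%%%%%%%%%%%%%%%%%%%%%%%%%%%%%%%%%%%%
%%%#%%%%%%%%%%%%%%%%%%%%##%%###%%%%%%%%##%%%##%%%%%###%%#%%%%%###%%%%%%%%%%%%%%%%%#%%##%%%%%##%%%%%%
%%%%%%%%%%%%%%%%%%%##%%%%%%%#%%%%%%%#%%%%%%%%%%%##%%%%%%%%%%%#%%%%%%%%%%%%%%%%%###%%%%%%###%%%##%%%%

[... 6064 characters left out ...]
. .         .                  ...  :-+=#####****###+::=. . . . .     .   ... .              .  
 .  .   .  .      .  .                 .=---##=*#######*+:==:   .       .         .     .       ..  
.   .    .    .   .           .        .+++=----*=-=---+%%%%-        ..     ... .. .           .    
.....        .    .        .      .    :-++++=--*-=%%%%%%@@#-.     .  .      . . . . .   . .    ... 
 . ..  .   .. .                       . . .            .  . .   ..        .   . .   .    . .   .. . 
.         .         . .. .                     .      ..    .         . .     .   .         ..    . 
       .  .    .   . .         .     .   .  . .          .  .   .            .      . . .  . .   .
```

Run:
```python
from wells import *
from numpy import array as A
np.set_printoptions(precision=1,suppress=True,linewidth=200)
W={k:cv2.cvtColor(load(k)['color'],cv2.COLOR_BGR2GRAY).astype(int) for k in('w3','w4','w5','w7')}
for k,g in W.items():
    print(k,'far',g[172:196,320].tolist(),'near',g[302:330,318].tolist())
    for v in (200,215,260,300): print('  row',v,g[v,306:332].tolist())
```

```text
w3 far [60, 60, 60, 61, 61, 61, 60, 57, 62, 147, 165, 160, 158, 156, 155, 156, 156, 157, 158, 158, 158, 158, 157, 154] near [145, 145, 141, 140, 139, 142, 144, 144, 145, 141, 141, 136, 163, 163, 164, 163, 161, 161, 161, 160, 161, 162, 166, 183, 45, 8, 14, 17]
  row 200 [48, 46, 46, 49, 52, 44, 50, 122, 154, 149, 147, 148, 150, 151, 152, 154, 154, 157, 158, 164, 155, 89, 48, 111, 131, 151]
  row 215 [93, 96, 95, 96, 70, 134, 89, 113, 149, 147, 147, 149, 152, 154, 156, 155, 159, 161, 161, 166, 155, 73, 88, 93, 91, 91]
  row 260 [52, 52, 53, 54, 49, 21, 13, 15, 11, 26, 85, 84, 79, 82, 79, 80, 79, 87, 38, 12, 15, 15, 12, 43, 52, 51]
  row 300 [21, 19, 21, 15, 16, 20, 21, 16, 0, 155, 151, 146, 144, 144, 144, 145, 148, 151, 166, 55, 10, 21, 23, 17, 16, 20]
w4 far [57, 56, 55, 56, 57, 56, 57, 51, 58, 121, 138, 133, 133, 131, 130, 130, 131, 131, 132, 134, 142, 64, 69, 71] near [71, 70, 68, 69, 67, 68, 71, 71, 70, 68, 70, 65, 82, 82, 81, 81, 81, 81, 80, 79, 81, 79, 82, 90, 29, 15, 16, 14]
  row 200 [99, 99, 97, 95, 96, 101, 66, 66, 72, 72, 70, 71, 70, 70, 70, 71, 72, 72, 71, 74, 69, 33, 77, 7
[... 1172 characters left out ...]
, 154, 154, 150, 150, 149, 150, 149, 150, 151, 151, 152] near [146, 144, 143, 145, 145, 143, 143, 141, 139, 140, 141, 143, 144, 144, 141, 142, 145, 85, 132, 108, 114, 75, 128, 109, 23, 13, 17, 14]
  row 200 [157, 160, 156, 154, 161, 145, 161, 86, 151, 155, 150, 150, 150, 149, 148, 147, 147, 155, 127, 85, 58, 54, 27, 23, 23, 20]
  row 215 [164, 164, 163, 164, 164, 131, 154, 158, 158, 158, 157, 156, 156, 154, 152, 150, 148, 149, 131, 94, 55, 57, 59, 58, 58, 58]
  row 260 [52, 51, 54, 54, 45, 20, 14, 14, 15, 23, 84, 81, 79, 78, 79, 80, 83, 89, 39, 14, 14, 12, 9, 44, 54, 54]
  row 300 [19, 20, 19, 17, 14, 21, 22, 15, 0, 158, 153, 147, 147, 145, 143, 143, 145, 147, 157, 53, 9, 19, 19, 15, 14, 18]
```

```bash
sed -i 's/<900 and/<1150 and/' wells.py
python3 - <<'E'
from wells import *
np.set_printoptions(precision=2,suppress=True,linewidth=160)
def grid(d,x,y,w,h):
    b=[q for q in blobs(d,x,y,w,h) if q[2]>500]; return np.array(b,float)
b5=grid(load('s5'),235,155,60,60); b7=grid(load('s7'),235,150,60,60); print(len(b5),len(b7)); print(b5.tolist()); print(b7.tolist())
p5,t5=np.array([516.0,-272.9,187.9]),None
E
```

```text
10 12
[[267.6, 179.1, 910.0], [262.5, 181.5, 942.0], [257.4, 184.0, 921.0], [269.4, 183.8, 861.0], [252.2, 186.4, 955.0], [264.3, 186.3, 843.0], [271.3, 188.4, 889.0], [259.3, 188.6, 952.0], [266.3, 190.9, 855.0], [261.2, 193.4, 865.0]]
[[265.9, 172.7, 782.0], [261.0, 175.4, 773.0], [267.8, 177.1, 859.0], [255.9, 177.9, 831.0], [262.8, 179.8, 859.0], [250.8, 180.6, 863.0], [269.6, 181.6, 810.0], [257.8, 182.4, 800.0], [264.6, 184.3, 767.0], [252.7, 185.1, 799.0], [259.6, 186.8, 757.0], [254.7, 189.6, 874.0]]
```

Run:
```python
from wells import *
from scipy.optimize import least_squares
np.set_printoptions(precision=2,suppress=True,linewidth=160)
def rows(p,v0,va,vl,idx): return {(i,j):None for i,j in idx}
s5={(0,0):(267.6,179.1),(0,1):(262.5,181.5),(0,2):(257.4,184.0),(0,3):(252.2,186.4),(1,0):(269.4,183.8),(1,1):(264.3,186.3),(1,2):(259.3,188.6),(2,0):(271.3,188.4),(2,1):(266.3,190.9),(2,2):(261.2,193.4)}
s7=dict(zip([(0,0),(0,1),(0,2),(0,3),(1,0),(1,1),(1,2),(1,3),(2,0),(2,1),(2,2),(2,3)],[(265.9,172.7),(261,175.4),(255.9,177.9),(250.8,180.6),(267.8,177.1),(262.8,179.8),(257.8,182.4),(252.7,185.1),(269.6,181.6),(264.6,184.3),(259.6,186.8),(254.7,189.6)]))
s=bot.get_state(); M7=R.from_euler('xyz',s['eef_rot'],degrees=True).as_matrix(); p7=s['tool_pos']
M5=Rt@R.from_rotvec(np.array([.0011,.0008,.0006])*np.pi/2).as_matrix(); p5=seat+82.7*u+4*N-M5@np.array([-.41,-.91,.79])
d5,d7=load('s5'),load('s7')
def inplane(d,M,p,P):
    o={}
    for k,(a,b) in P.items():
        c,r=ray(d,a,b); c=(c-p)@M; r=r@M; q=c+r*(-4-c[1])/r[1]; o[k]=q[[0,2]]
    return o
def fit(o):
    A=[];y=[]
    for (i,j),q in o.items(): A.append([1,i-1,j-1.5]); y.append(q)
    c=np.linalg.lstsq(np.array(A),np.array(y),rcond=None)[0]; return c
for n_,d,M,p,P in (('s5',d5,M5,p5,s5),('s7',d7,M7,p7,s7)):
    c=fit(inplane(d,M,p,P)); print(n_,'centre(x,z)',c[0],'along',c[1],'across',c[2],'ang across',np.degrees(np.arctan2(c[2][1],c[2][0])),'ang along',np.degrees(np.arctan2(c[1][0],c[1][1])))
# full pnp for the plate in the tool, 18 mm pitch from s5 fit
def pose(d,M,p,P,pa,pl,x0):
    ks=list(P); T=np.array([[ (k[1]-1.5)*pa,0,(k[0]-1)*pl] for k in ks]); I=np.array([P[k] for k in ks])
    def f(x):
        X=(R.from_rotvec(x[:3]).apply(T)+x[3:])@M.T+p
        return (np.array([proj(d,q) for q in X])-I).ravel()
    r=least_squares(f,x0); return np.r_[np.degrees(r.x[:3]),r.x[3:]],np.sqrt(np.mean(r.fun**2)),np.degrees(np.sqrt(np.diag(np.linalg.inv(r.jac.T@r.jac))[:3])*.1)
for pl in (16,17,18):
    for n_,d,M,p,P in (('s5',d5,M5,p5,s5),('s7',d7,M7,p7,s7)): print(pl,n_,*pose(d,M,p,P,18,pl,np.r_[0,0,0,0,-4,12]))
```

```text
s5 centre(x,z) [ 0.95 12.15] along [ 0.23 17.08] across [18.58  0.08] ang across 0.2553029773215796 ang along 0.7807302328489961
s7 centre(x,z) [0.5  6.75] along [ 0.08 16.07] across [18.4   0.81] ang across 2.534056183779451 ang along 0.27525632489895163
16 s5 [  1.88   1.29  -5.52  14.49 -73.32  -8.64] 0.0394430999407746 [1.38 0.33 1.38]
16 s7 [ -5.76  -1.08  -4.25   9.81 -51.96  -6.97] 0.04494987963335971 [1.02 0.31 0.99]
17 s5 [ -4.58  -0.17  -0.27   8.79 -44.11   0.14] 0.040541716080502097 [1.25 0.33 1.27]
17 s7 [-11.62  -2.13  -1.21   6.74 -36.11  -2.42] 0.04649312684060121 [0.87 0.3  0.85]
18 s5 [-10.7   -1.2    2.33   6.63 -33.08   3.46] 0.04247189394114278 [1.02 0.31 1.04]
18 s7 [-16.61  -2.91   0.5    5.3  -28.66  -0.27] 0.04873432392267503 [0.73 0.28 0.73]
```

The plate slid about 5 mm up in the jaws and tilted about 8° (foot toward the bars). I'll turn the tool the other way to make up for it, and come in with more clearance.

```bash
cat >> plan.py <<'E'
Q=R.from_euler('xyz',[-8.5,-2,0],degrees=True).as_matrix(); cen=np.array([-.3,3.8,6.75])
def go2(du,dn,dt=0):
    s=bot.get_state(); M=R.from_euler('xyz',s['eef_rot'],degrees=True).as_matrix()
    W=Rt@Q.T; tcp=seat+du*u+dn*N+dt*t-W@cen
    print('clock',s['clock'],'shift',M.T@(tcp-s['tool_pos'])/100,'rot',R.from_matrix(M.T@W).as_rotvec()/(np.pi/2),'force',s['force'],s['joint_pos'],s['grip_width'],s['grip_force'])
E
python3 -c "
from plan import *
go2(62,9)"
```

```text
clock 14.775 shift [ 0.0117 -0.0128  0.3247] rot [ 0.0952  0.023  -0.0008] force [ 0.0016  0.613  -3.1496] [ -46.46      4.0091  -23.788    37.2361   32.2374 -138.557 ] 4.572697130967569 75.56758305290714
```

>>> arm_command(
  rows=[
    [[0, 0, 0], [0.05, 0.01, 0]],
    [[0.01, -0.01, 0], [0.095, 0.023, 0]],
    [[0.01, -0.01, 0.1], [0.095, 0.023, 0]],
    [[0.01, -0.01, 0.2], [0.095, 0.023, 0]],
    [[0.01, -0.01, 0.325], [0.095, 0.023, 0]],
    [[0.01, -0.01, 0.325], [0.095, 0.023, 0]],
    [[0.01, -0.01, 0.325], [0.095, 0.023, 0]],
  ],
)

```text
clock: 15.65
tool_pos: [530.9, -270.8, 182.5]
eef_rot: [-131.5, -1.4, -81.9]
force: [-0.4, -0.6, -2.1]
grip_width: 4.4
grip_force: 75.7
```

Run:
```python
from wells import *
d=snap('wrist','w8'); e=snap('scene','s8'); snap('top','t8')
go2(62,9); go2(54,9)
np.set_printoptions(precision=1,suppress=True)
print([tuple(map(float,b)) for b in blobs(e,240,150,60,70) if b[2]>500])
# projected bar front-top edges & ledge per stand estimate
for k,q in dict(topA=C+49*u-29*t,topA2=C+49*u-20*t,topB=C+49*u+20*t,topB2=C+49*u+29*t,jA=C-24*t,jB=C+24*t,botA=C+62*u+9*N-40*t,botB=C+62*u+9*N+40*t).items(): print(k,proj(d,q),proj(e,q))
g=cv2.cvtColor(d['color'],cv2.COLOR_BGR2GRAY)[130:270,290:390]
for i,r in enumerate(g[::3]): print('%3d '%(130+3*i)+''.join(' .:-=+*#%@'[min(9,int(v)//20)] for v in r))
```

```text
clock 15.8 shift [-0.0077  0.0103  0.0092] rot [-0.0006 -0.0011 -0.0001] force [-0.4905 -0.9617 -2.1304] [ -47.279     5.2207  -33.8558   17.2901   37.3991 -134.2453] 4.812670489644173 75.70494156796485
clock 15.8 shift [-0.0106  0.0222  0.0882] rot [-0.0006 -0.0011 -0.0001] force [-0.4905 -0.9617 -2.1304] [ -47.279     5.2207  -33.8558   17.2901   37.3991 -134.2453] 4.812670489644173 75.70494156796485
[(269.7, 182.2, 932.0), (264.5, 184.6, 939.0), (259.6, 187.1, 925.0), (271.6, 186.8, 854.0), (254.5, 189.4, 896.0), (266.5, 189.4, 867.0), (261.5, 191.8, 900.0), (273.3, 191.5, 890.0), (268.3, 194.0, 867.0), (256.4, 194.2, 898.0), (263.3, 196.4, 852.0), (258.3, 198.9, 858.0)]
topA [349.5 172.8] [261.6 209.7]
topA2 [349.3 182.7] [264.  208.5]
topB [348.2 224.9] [274.6 203.2]
topB2 [348. 234.] [277.  202.1]
jA [351.4 172.2] [268.4 221.6]
jB [350.2 215.3] [280.9 215.3]
botA [338.5 161.5] [257.9 208.4]
botB [337.2 249.7] [279.4 197.8]
130 %%#%%%%#%%#%#%%%%%%%%%%%%%%%%%%%%%%%%%%%%%%%%%%%%%%%%%%%%%%%%%##%%%%%%%%%%%%%%%%%%%%%%%%%%%%%%%%%%%%
133 %%%%%%%%%#%%%%%%%%%##%%%%%%%%%%%%%%%%%%%%%%%%%%%
[... 4077 characters left out ...]
====:   .::::::::::. .     .    @%%###%%%%##%%%%%%%%%#%%%#####%%%%%%%#
253           :::::::::::.   .==--====:   .:::::::::::      .      %%%%%%##%%%%%%%%#%%%%%%%%%#%%%%%##%%%
256       .  .:::::::::::.   .====--==.    ::::::::::-.     ..     =%%%%##%%%%##%%%%%%##%%#%%%%%%%%%%%%%
259      .   :::::::::::-.   .====-===.    ::::::::::::         .   =%%%%%###%%%%%%%%%%%####%%%%#%%%%###
262  .     . .::---::::::..  .=====-==:    :--------=:..  . .        *%%%%%%%%%###%%%#%##%%##%%%%#%%%%%%
265   .   .          :---. . .========. .. :--:.  .  .     .      .    :*%%%%%%%%%%%%##%%%%%%%#%%%%%%%##
268 ..   ... .. .   .  --. . .====-===:  . :-.    .  .  ...   .. .         %%%%%%%%%%%%%%%%%%%%###%%%%%%
```

The wrist picture now agrees with the stand model: the bars' front face is at column 350. The plate's back foot edge is at 347, so the gap is only about 2 mm and the tilt in hand is nearer 12°. I'll correct for that.

```bash
sed -i 's/\[-8.5,-2,0\]/[-12,-2,0]/; s/cen=np.array(.*$/cen=np.array([-.3,8.5,6.75])/' plan.py; python3 -c "
from plan import *
go2(62,8)"
```

```text
clock 15.8 shift [-0.0074 -0.0226  0.0027] rot [ 0.0382 -0.0011  0.0013] force [-0.4905 -0.9617 -2.1304] [ -47.279     5.2207  -33.8558   17.2901   37.3991 -134.2453] 4.812670489644173 75.70494156796485
```

>>> arm_command(
  rows=[
    [[-0.007, -0.023, 0], [0.02, 0, 0]],
    [[-0.007, -0.023, 0], [0.038, -0.001, 0]],
    [[-0.007, -0.023, 0], [0.038, -0.001, 0]],
    [[-0.007, -0.023, 0], [0.038, -0.001, 0]],
  ],
)

```text
clock: 16.3
tool_pos: [531.8, -270.2, 184.5]
eef_rot: [-128.0, -1.3, -81.9]
force: [0.9, -0.4, -2.3]
grip_width: 4.4
grip_force: 75.8
```

```bash
cat > chk.py <<'E'
from wells import *
import sys
def chk(tag,du,dn,cols=(300,372)):
    d=snap('wrist','w'+tag); e=snap('scene','s'+tag); snap('top','t'+tag)
    print([tuple(map(float,b)) for b in blobs(e,240,150,70,80) if b[2]>500])
    np.set_printoptions(precision=1,suppress=True)
    for k,q in dict(topA=C+49*u-24*t,topB=C+49*u+24*t,jA=C-24*t,jB=C+24*t,bot_front=C+du*u+dn*N-40*t,botB=C+du*u+dn*N+40*t).items(): print(k,proj(d,q),end=' ')
    print()
    g=cv2.cvtColor(d['color'],cv2.COLOR_BGR2GRAY)
    for v in range(150,242,5): print('%3d '%v+''.join(' .:-=+*#%@'[min(9,int(x)//20)] for x in g[v,cols[0]:cols[1]]))
    np.set_printoptions(precision=4,suppress=True)
E
python3 -c "
from chk import *
chk('9',62,8); go2(62,8)"
```

```text
[(269.8, 182.2, 857.0), (264.9, 184.6, 903.0), (271.7, 186.9, 935.0), (259.8, 187.0, 880.0), (254.7, 189.4, 962.0), (266.8, 189.3, 903.0), (273.8, 191.7, 991.0), (261.8, 191.8, 941.0), (256.7, 194.2, 916.0), (268.7, 194.1, 855.0), (263.8, 196.4, 915.0), (258.7, 199.0, 816.0)]
topA [356.5 178.2] topB [354.9 229.1] jA [360.1 172.1] jB [358.6 215.4] bot_front [346.4 161.2] botB [344.3 249.6] 
150 %%%%%%%%%%%%%%%%%%%%%%%%%%%%%%%%%%%%%%%%%%%%%%%%%++**+-:%%%%%%%%%%%%%%%%
155 %%%%%%%%%%%%%%%%%%%%%%%%%%%%%%%%%%%%%%%%%%%%%%%%++*+::%%%%%%%%%%%%%%%%%%
160 %%%%%%%%%%%%%%%%#%##%%%%%%%%%%%%%%%%%%%%%%%%%**+*=::=%%%%%%%%%%%%%##%%%%
165 %%%%%%%%%#%%%%%%%%%%%%%%%%%%%%%%%%%%%%*-::::-----+***+++++++*==%%%%%%%%%
170 %%%%%%%%###%%%%%%%%%%%%%#%%%%%*-::----------::::+*+**++++++::::::::::---
175 %%%%%##%%%%%%%%%#%%%%%*-::--------------:---:::::+**+*+*=------:--------
180 %%%%%%%%%%%%%%#-::-----------------:-:-------.. +***+*+*-------:::....--
185 %%%%%%%%%%*#############+------------:--:...:-::+++++*++++++*-%%%%%%%%%%
190 %%%%%%%%%%##########***#+-:---------:...:-----::*+**++++++++*-%%#%%%%%%%
195 %%%%%%%%%%
[... 259 characters left out ...]
-------::-**++++++++++-####++:::::
215 %%%%%%%%%%%###########*#*=:------------::--:-:::++*++++++*-:::::::------
220 %%%%#%%%%%%######*######*=::---------:---::::::-+++++++++-:::::.@@@@@@#+
225 %%%%%%%%%%%*########*****=:--:----------:::::::-%%%%%%%=-----:----------
230 %%#%%%%%%%%*############*=::----::------::--:::-%%%%%%%=-----:++*@@%%%%%
235 %%@-::::::::.  .#***=--=:  .::::::::::-:-::-:::-%%%%%%%%%%%%%%%%%%%%%##%
240 %%=::::::::-.  .========:   -:::::::::-----:-::-%%%%#%###%%%%#%%##%##%%%
clock 16.45 shift [-0.0003  0.0008  0.0022] rot [ 0.0003 -0.0001  0.0014] force [-0.7877 -0.1977 -2.404 ] [ -48.6141    5.6265  -36.426    12.1182   40.5956 -133.7234] 4.611001519417815 75.75817659962922
```

The gap at the bars is now about 7 mm, which is clear. I'll descend to just above the ledge.

```bash
python3 -c "
from plan import *
for a in [(45,6),(28,6),(12,5.5)]: go2(*a)" | grep -o "shift.*force"
```

```text
shift [-0.0062  0.0556  0.1643] rot [ 0.0003 -0.0001  0.0014] force
shift [-0.0121  0.0909  0.3305] rot [ 0.0003 -0.0001  0.0014] force
shift [-0.0176  0.129   0.4859] rot [ 0.0003 -0.0001  0.0014] force
```

>>> arm_command(
  rows=[
    [[-0.003, 0.028, 0.08], [0, 0, 0]],
    [[-0.006, 0.056, 0.164], [0, 0, 0]],
    [[-0.007, 0.064, 0.2], [0, 0, 0]],
    [[-0.007, 0.064, 0.2], [0, 0, 0]],
  ],
)

```text
clock: 16.95
tool_pos: [543.4, -267.5, 165.9]
eef_rot: [-128.1, -1.2, -81.9]
force: [0.6, -0.1, -1.7]
grip_width: 4.6
grip_force: 75.8
```

```bash
python3 -c "
from plan import *
for a in [(28,6),(12,5.5),(6,5)]: go2(*a)" | grep -o "shift.*"
```

```text
shift [0.0032 0.0159 0.1239] rot [0.0009 0.0009 0.0007] force [ 0.5775 -0.0531 -1.6558] [ -47.1843    8.016   -37.3764    7.94     39.776  -132.2373] 4.611413712997206 75.77066773083061
shift [-0.0021  0.0538  0.2793] rot [0.0009 0.0009 0.0007] force [ 0.5775 -0.0531 -1.6558] [ -47.1843    8.016   -37.3764    7.94     39.776  -132.2373] 4.611413712997206 75.77066773083061
shift [-0.004   0.0711  0.3369] rot [0.0009 0.0009 0.0007] force [ 0.5775 -0.0531 -1.6558] [ -47.1843    8.016   -37.3764    7.94     39.776  -132.2373] 4.611413712997206 75.77066773083061
```

Past the bar tops with no contact. Next I'll go down to 12 mm above the ledge.

>>> arm_command(
  rows=[
    [[0, 0.01, 0.06], [0, 0, 0]],
    [[0, 0.016, 0.124], [0, 0, 0]],
    [[0, 0.035, 0.2], [0, 0, 0]],
    [[0, 0.054, 0.28], [0, 0, 0]],
    [[0, 0.054, 0.28], [0, 0, 0]],
    [[0, 0.054, 0.28], [0, 0, 0]],
  ],
)

```text
clock: 17.7
tool_pos: [562.0, -265.7, 145.0]
eef_rot: [-128.0, -1.3, -81.9]
force: [0.2, 0.5, -2.0]
grip_width: 4.8
grip_force: 75.8
```

```bash
python3 -c "
from chk import *
chk('10',12,5.5,(310,380))
for a in [(12,5.5),(6,4),(3,3),(0,2)]: go2(*a)"
```

```text
[(275.2, 195.5, 929.0), (270.0, 198.0, 883.0), (276.9, 200.1, 822.0), (265.1, 200.5, 890.0), (260.0, 202.8, 932.0), (272.0, 202.6, 841.0), (278.8, 204.7, 940.0), (267.0, 205.0, 842.0), (273.8, 207.1, 798.0), (262.0, 207.6, 899.0), (269.0, 209.7, 820.0), (263.9, 212.1, 903.0), (285.9, 222.6, 553.0)]
topA [348.3 187.9] topB [346.8 249.6] jA [354.1 178.7] jB [352.6 229.7] bot_front [347.  161.7] botB [344.9 250.1] 
150 %%%%%%%%%%%%%%%%%%%%%%%%%%%%%%%%%%+++**:::%%%%%%%%%%%%%%%%%%%%%%%%%%%%
155 %%%%%%%%%%%%%%%%%%%%%%%%%%%%%%%%#++**-::%%%%%%%%%%%%%%%%%%%%%%%%%%*%%%
160 %%%%%%%%%%##%%%%%%%%%%%%%%%%%%%*+**-::#%%#%%%%#%%%%%%%%%%##%%%%%%%#%%%
165 %%%%%%%%%%%%%%%%%%%%%%%%%%%@*-:::::::-%%%%%%%%%%%%%%%%%%%%%%%%%%%%#%%%
170 %%%%%%%%%%%%%%%%%%%%*-:-------------::**+*==---%%%%%%%%%%%%%%%%%%#%%%%
175 #%%%%%%%%%%%#-:::----------:-------:::***==::::::::::::---------------
180 %%%%#-::-------------------:----:--.  *=::::::::::::::::::::::::------
185 *#############+-:-------------:...:--:--------:-----------------------
190 *#########***#+-----------:...:----:-:--------::....--++=**%@@%%%#%%%%
195 **###
[... 856 characters left out ...]
8   11.2608  -37.8412    2.8025   38.5263 -130.1317] 4.484989685150557 75.76236133463681
clock 17.85 shift [-0.0112  0.0347  0.0618] rot [ 0.0003 -0.0001  0.0011] force [-0.1218  0.1999 -2.6713] [ -45.1718   11.2608  -37.8412    2.8025   38.5263 -130.1317] 4.484989685150557 75.76236133463681
clock 17.85 shift [-0.0122  0.0507  0.089 ] rot [ 0.0003 -0.0001  0.0011] force [-0.1218  0.1999 -2.6713] [ -45.1718   11.2608  -37.8412    2.8025   38.5263 -130.1317] 4.484989685150557 75.76236133463681
clock 17.85 shift [-0.0132  0.0667  0.1163] rot [ 0.0003 -0.0001  0.0011] force [-0.1218  0.1999 -2.6713] [ -45.1718   11.2608  -37.8412    2.8025   38.5263 -130.1317] 4.484989685150557 75.76236133463681
```

```bash
cat >> chk.py <<'E'
def wellpos(e,W,dn):
    W=np.array(W); o=[]
    for a in W:
        c,r=ray(e,*a); k=((C+(8+dn)*N-c)@N)/(r@N); q=c+k*r-seat; o.append((q@u,q@t))
    o=np.array(o); v1=o[3]-o[0]; print('u,t of well centre rel. seat',o.mean(0),'inplane deg',np.degrees(np.arctan2(v1[0],-v1[1])))
E
python3 -c "
from chk import *
wellpos(load('s10'),[(275.2,195.5),(270,198),(265.1,200.5),(260,202.8),(276.9,200.1),(272,202.6),(267,205),(262,207.6),(278.8,204.7),(273.8,207.1),(269,209.7),(263.9,212.1)],5)
# good plate sanity + stand base seen in scene: base centre offset check
e=load('scene0')
for q in [C-33*t,C+33*t,C+49*u-29*t,C+49*u+29*t]: print(proj(e,q))
"
```

```text
u,t of well centre rel. seat [9.8401 0.5571] inplane deg 0.447450445941521
[266.0264 222.8512]
[283.2367 214.116 ]
[261.6255 209.6927]
[277.0113 202.0691]
```

>>> arm_command(
  rows=[
    [[0, 0.018, 0.03], [0, 0, 0]],
    [[0, 0.035, 0.062], [0, 0, 0]],
    [[0, 0.043, 0.075], [0, 0, 0]],
    [[0, 0.05, 0.089], [0, 0, 0]],
    [[0, 0.05, 0.089], [0, 0, 0]],
  ],
)

```text
clock: 18.48
tool_pos: [565.9, -265.4, 135.6]
eef_rot: [-128.0, -1.3, -81.9]
force: [-0.1, 0.5, -2.2]
grip_width: 4.5
grip_force: 75.8
```

```bash
python3 -c "
from plan import *
for a in [(3,3),(0,2),(-3,2)]: go2(*a)"
```

```text
clock 18.475 shift [-0.0096 -0.0032 -0.0028] rot [0.0006 0.0003 0.0009] force [-0.1028  0.4702 -2.2016] [ -44.7491   12.5676  -38.2416    0.8836   38.2717 -129.7232] 4.51477328097977 75.78665278851986
clock 18.475 shift [-0.0105  0.0128  0.0245] rot [0.0006 0.0003 0.0009] force [-0.1028  0.4702 -2.2016] [ -44.7491   12.5676  -38.2416    0.8836   38.2717 -129.7232] 4.51477328097977 75.78665278851986
clock 18.475 shift [-0.0115  0.019   0.0538] rot [0.0006 0.0003 0.0009] force [-0.1028  0.4702 -2.2016] [ -44.7491   12.5676  -38.2416    0.8836   38.2717 -129.7232] 4.51477328097977 75.78665278851986
```

>>> arm_command(
  rows=[
    [[0, 0.004, 0.01], [0, 0, 0]],
    [[0, 0.004, 0.02], [0, 0, 0]],
    [[0, 0.004, 0.02], [0, 0, 0]],
  ],
)

```text
clock: 18.85
tool_pos: [567.6, -266.2, 135.6]
eef_rot: [-127.9, -1.4, -81.9]
force: [-4.5, -1.7, 3.2]
grip_width: 4.8
grip_force: 77.3
```

>>> arm_command(
  rows=[
    [[0, 0.002, 0.005], [0, 0, 0]],
    [[0, 0.004, 0.012], [0, 0, 0]],
    [[0, 0.004, 0.012], [0, 0, 0]],
  ],
)

```text
clock: 19.23
tool_pos: [568.6, -266.3, 136.2]
eef_rot: [-127.8, -1.4, -81.9]
force: [-12.2, -1.1, 11.2]
grip_width: 4.7
grip_force: 79.5
```

Contact along the slope. I'll ease off about 1 mm and check whether the foot is on the ledge rather than the lip.

>>> arm_command(
  rows=[
    [[0, -0.002, -0.011], [0, 0, 0]],
    [[0, -0.002, -0.011], [0, 0, 0]],
  ],
)

```text
clock: 19.48
tool_pos: [567.5, -266.3, 135.4]
eef_rot: [-127.9, -1.4, -82.0]
force: [-6.9, -1.2, 5.5]
grip_width: 4.5
grip_force: 77.8
```

```bash
python3 -c "
from chk import *
chk('11',1,2.5,(310,380))
W=sorted([b[:2] for b in blobs(load('s11'),240,150,70,80) if b[2]>500])
go2(2,2.5)
"
```

```text
[(275.7, 198.3, 920.0), (270.8, 200.8, 885.0), (277.6, 202.8, 863.0), (265.8, 203.3, 856.0), (272.8, 205.4, 888.0), (260.8, 205.9, 936.0), (279.4, 207.4, 854.0), (267.8, 207.8, 876.0), (274.6, 209.9, 807.0), (269.8, 212.4, 830.0)]
topA [343.7 192.6] topB [342.2 257. ] jA [350.8 182.3] jB [349.3 235.1] bot_front [348.2 163.7] botB [345.9 251.8] 
150 %%%%%%%%%%%%%%%%%%%%%%%#%%%%%%%%#++***+=:=%%%%%%%%%%%%%%%%%%%%%%%%%%%%
155 %%%%%%%%%%%%%%%%%%%%%%%%%#%%%%%*+**+::=%%%%%%%%%%%#%%%%%%%%%%%%%%*###*
160 %%%%%%%%%%%%%%%%%%%%%#%%%%%%%*++**-:+%%%%%%%%%%%%%%%%%%%%%%%%%%%*%%%%%
165 %%%%%%%%%%%%%%%%%%%%%%%%%%%%*+**-:-@@@%%%%%%%%%%%%###%%%%%%%%%%%*%%%%%
170 %%%%%%%%%%%%%%%%%%%%%%@*-::----------::#%%%%%%%%%%%%%%%%%%%%%%%%#%%%%%
175 %%%%#%%%%%%%%%*-:---------------------:---:+@@@%%@@@@@@##+++--::::::::
180 %%%%%*-:-----------------------:-----..::::::::::-:-------------------
185 *#############+----------:------:..:::::::::::::::-:------------------
190 *#############+-:----------:....-:--------:---------------------------
195 %#############+-:-----:....:-----:--------:..--++=#*%%@@@%%%%%%#%%%%%%
200
[... 176 characters left out ...]
-----:----::::----%%####%####%%%###%%*%%%%%%%
215 %###########*#*=:-------:--:---------::----%%%%%%%%%###%%%%%%%*%%%%%%%
220 %#############*=:----------:------::-:----=%%%%%%##%%%%%%%%%%%*#%%#%%%
225 %*########*****=::-------------:--:--::--:=%%%%%%%%%%%%%%@#+-:::::::::
230 %*############*=:---------:-------:--:--:::::::::::-::----------------
235 ::.  .######==:  .:::::::::-:-:-::----::::::::::-------::::::.++%@%%%%
240 :-.  .========:  .-:-:::::::--------:::::::::.##@%%%%%%%%%%%%%%%%%%%@@
clock 19.625 shift [-0.0211  0.0127 -0.0071] rot [-0.0008 -0.0009  0.0017] force [-6.3818 -1.7627  6.0704] [ -44.6699   12.7413  -38.2181    0.4661   38.2208 -129.5816] 4.7014673608380235 77.8309592558071
```

```bash
python3 -c "
from chk import *
W=[(275.7,198.3),(270.8,200.8),(265.8,203.3),(260.8,205.9),(277.6,202.8),(272.8,205.4),(267.8,207.8),(262.8,210.4),(279.4,207.4),(274.6,209.9),(269.8,212.4),(264.9,214.9)]
wellpos(load('s11'),W,2.5)
W9=[(269.8,182.2),(264.9,184.6),(259.8,187.0),(254.7,189.4),(271.7,186.9),(266.8,189.3),(261.8,191.8),(256.7,194.2),(273.8,191.7),(268.7,194.1),(263.8,196.4),(258.7,199.0)]
wellpos(load('s9'),W9,8)
s=bot.get_state(); print(s['moment'])
d=load('w11'); g=cv2.cvtColor(d['color'],cv2.COLOR_BGR2GRAY).astype(int)
print(g[172:196,319].tolist(),g[305:330,318].tolist())
"
```

```text
u,t of well centre rel. seat [-1.0355 -0.2595] inplane deg -0.8599037586227471
u,t of well centre rel. seat [59.774   1.1274] inplane deg 0.009626452121910278
[-0.0728  0.8988 -0.043 ]
[163, 164, 165, 166, 168, 182, 66, 59, 62, 60, 73, 139, 152, 146, 143, 142, 142, 142, 142, 143, 143, 143, 144, 145] [141, 141, 140, 140, 138, 136, 134, 136, 138, 140, 139, 138, 138, 143, 106, 74, 78, 79, 81, 82, 91, 30, 15, 15, 15]
```

The foot is on the ledge: the well centre is +1 mm up the slope, where the lip would give 5 mm or more. I'll nudge the plate to centre and toward the bars, then open.

>>> arm_command(
  rows=[
    [[-0.005, 0.004, -0.003], [0, 0, 0]],
    [[-0.01, 0.01, -0.004], [0, 0, 0]],
    [[-0.01, 0.012, -0.004], [0, 0, 0]],
    [[-0.01, 0.012, -0.004], [0, 0, 0]],
  ],
)

```text
clock: 20.12
tool_pos: [566.7, -266.1, 134.9]
eef_rot: [-127.9, -1.5, -82.0]
force: [-4.6, -2.3, 4.0]
grip_width: 4.5
grip_force: 77.1
```

```bash
python3 -c "
from chk import *
e=snap('scene','s12'); print([tuple(map(float,b[:2])) for b in blobs(e,240,150,70,80) if b[2]>500]); go2(2,2)"
```

```text
[(275.7, 198.2), (270.8, 200.7), (277.6, 202.8), (265.8, 203.1), (272.7, 205.3), (260.8, 205.7), (279.5, 207.3), (267.7, 207.8), (274.6, 209.9), (262.7, 210.3), (269.7, 212.3), (264.8, 214.8)]
clock 20.175 shift [-0.018   0.0081 -0.005 ] rot [-0.0009 -0.0017  0.0021] force [-5.3036 -2.3697  4.5968] [ -44.7039   12.7068  -38.4114    0.2681   38.1921 -129.6177] 4.8535555980113765 77.12752640247345
```

>>> arm_command(
  rows=[
    [[0, -0.004, -0.02], [0, 0, 0]],
    [[-0.006, -0.004, -0.02], [0, 0, 0]],
    [[-0.01, -0.004, -0.02], [0, 0, 0]],
    [[-0.01, -0.004, -0.02], [0, 0, 0]],
  ],
)

```text
clock: 20.68
tool_pos: [564.6, -263.3, 134.6]
eef_rot: [-128.0, -1.3, -81.9]
force: [1.1, -0.4, -0.6]
grip_width: 4.8
grip_force: 75.4
```

```bash
python3 -c "
from chk import *
e=snap('scene','s13'); b=[tuple(map(float,b[:2])) for b in blobs(e,240,150,70,80) if b[2]>500]; print(b)
b=sorted(b,key=lambda p:p[1]-p[0]*-.5)
if len(b)==12: wellpos(e,[*b],2)
go2(2,2);go2(0,2)"
```

```text
[(276.3, 197.5), (266.4, 202.4), (261.5, 204.9), (268.4, 207.1), (275.2, 209.4), (263.3, 209.5), (270.3, 211.8), (265.3, 214.2)]
clock 20.725 shift [ 0.0123 -0.0052  0.0072] rot [0.0006 0.0005 0.0009] force [ 0.8036 -0.0346 -1.7849] [ -44.6906   12.4635  -38.6193    0.5913   38.2506 -129.6779] 4.726405051622821 75.38939171936363
clock 20.725 shift [ 0.0117 -0.0011  0.0268] rot [0.0006 0.0005 0.0009] force [ 0.8036 -0.0346 -1.7849] [ -44.6906   12.4635  -38.6193    0.5913   38.2506 -129.6779] 4.726405051622821 75.38939171936363
```

>>> arm_command(
  rows=[
    [[0.007, 0, 0], [0, 0, 0]],
    [[0.014, 0, 0], [0, 0, 0]],
    [[0.014, 0.004, 0.012], [0, 0, 0]],
    [[0.014, 0.004, 0.02], [0, 0, 0]],
    [[0.014, 0.004, 0.02], [0, 0, 0]],
  ],
)

```text
clock: 21.35
tool_pos: [566.3, -265.7, 134.5]
eef_rot: [-127.9, -1.4, -82.0]
force: [-5.0, -0.2, 4.3]
grip_width: 4.7
grip_force: 77.0
```

```bash
python3 -c "
from chk import *
e=snap('scene','s14'); b=[tuple(map(float,b[:2])) for b in blobs(e,240,150,70,80) if b[2]>400]; print(b)
go2(0,2)"
```

```text
[(275.8, 198.1), (270.9, 200.7), (277.7, 202.7), (265.9, 203.1), (272.8, 205.2), (261.1, 205.6), (279.7, 207.2), (267.9, 207.7), (274.7, 209.8), (262.9, 210.3), (269.9, 212.2), (264.9, 214.8), (287.1, 224.2)]
clock 21.4 shift [-0.0142  0.0063  0.0151] rot [-0.0005 -0.0008  0.0015] force [-5.3728 -0.3491  3.4086] [ -44.7375   12.7251  -38.4216    0.3564   38.2534 -129.6488] 4.711366780565756 76.99203834403306
```

>>> arm_command(
  rows=[
    [[0, 0, 0], [0, 0, 0]],
    [[0, 0, 0], [0, 0, 0]],
    [[0, 0, 0], [0, 0, 0]],
    [[0, 0, 0], [0, 0, 0]],
  ],
  jaw=0.3,
)

```text
clock: 21.9
tool_pos: [566.1, -264.7, 133.2]
eef_rot: [-128.0, -1.3, -81.9]
force: [-1.6, -0.3, 0.2]
grip_width: 30.0
grip_force: 0.0
```

```bash
python3 -c "
from chk import *
chk('15',0,0,(290,380))
go2(0,2);go2(60,4)"
```

```text
[(275.8, 198.1, 878.0), (270.9, 200.6, 902.0), (277.7, 202.7, 949.0), (265.9, 203.1, 866.0), (272.8, 205.1, 870.0), (260.9, 205.6, 923.0), (267.9, 207.6, 872.0), (279.7, 207.3, 916.0), (274.7, 209.7, 902.0), (262.9, 210.1, 880.0), (269.8, 212.1, 822.0), (264.9, 214.7, 869.0)]
topA [340.2 190.2] topB [339. 255.] jA [347.9 180.2] jB [346.6 233.2] bot_front [348.4 161.4] botB [346.1 249.9] 
150 %%%%%%%%%%%%%%%%%%%%%%%%%%%%%%%%%%%%%%%%%%%%%%%%%%****--:=%%%%%%%%%%%%%%%%%%%%%%%%%%%%%%%%
155 %%%%%%%#%%%%%%%%%%%%%%%%%%%%%%%%%%%%%%%%%%%%%%%%*+**=-:+%%%%%%%%%%%%%%%%%%%%%%%%%%#%%%%%%%
160 %%%%%%%%%%%%%##%%%%%%%%%%%#%%%%%%%%%%%%#%%%%%%%*+**-:-%%%%%%%%#%%%%%%%%%%%%%%%%%%%#%%%%%%%
165 %%%%%%%%%%%%%%%%%%%%%%%%%%%%%%%%%%%%%%%%%%%%****=-:::::--%%%%%%%%%%%%%%%%%%%%%%%%##%%%%%%%
170 %%%%%%#%%%%%%%%%%%%%%%%%%%%%%%%%%%+-:..=-::------------:::::=%%%%%%%%%%%%%%%%%%%%#%%%%%%%%
175 %%%%%%%%%%%%%%%%%%%%%%%%%%%%%%%#-::------------------:----::::::::::::::::::::::--:-------
180 %%##%%#%%%%%%%%%%%%%%%%+::::::::::::--------------:--:::::::::::::::------------::::::::::
185 %%%%%%%%%%%%%%%%%%%%%##############+----
[... 769 characters left out ...]
-:::-::----%%%%%%%%@++:.::::::::-:-------
230 %%%%%%%%%%%%%%%%%%%%%+######*######+-:-------:--:---:-:-:::::::::::----------------:-::::.
235   =%%%%%%%%%#%%%%%%*++#########***#+-:-:-------:-----::::.   .::::::::::.++%%%%%#%%%%%%%%%
240    %%%%%%%%%%%%%%#++**=-============-:------:-:--:--:::::. .   --:::::::-%@@@@++-:.::::::-
clock 22.05 shift [-0.0045 -0.0039  0.0079] rot [0.0005 0.0003 0.001 ] force [-0.27    0.4788 -0.5266] [ -44.6767   12.8049  -38.4564    0.3781   38.2306 -129.6537] 29.64851160466309 0.0
clock 22.05 shift [ 0.0158 -0.1477 -0.5746] rot [0.0005 0.0003 0.001 ] force [-0.27    0.4788 -0.5266] [ -44.6767   12.8049  -38.4564    0.3781   38.2306 -129.6537] 29.64851160466309 0.0
```

>>> arm_command(
  rows=[
    [[0, -0.03, -0.14], [0, 0, 0]],
    [[0, -0.065, -0.29], [0, 0, 0]],
    [[0, -0.1, -0.43], [0, 0, 0]],
    [[0, -0.13, -0.575], [0, 0, 0]],
    [[0, -0.17, -0.8], [0, 0, 0]],
    [[0, -0.17, -0.8], [0, 0, 0]],
  ],
)

```text
clock: 22.8
tool_pos: [514.0, -271.9, 197.5]
eef_rot: [-127.9, -1.4, -82.0]
force: [-0.2, -0.4, 0.4]
grip_width: 29.9
grip_force: 0.0
```

```bash
python3 -c "
from chk import *
e=snap('scene','s16'); t_=snap('top','t16'); d=snap('wrist','w16'); s=bot.get_state(); print(s['clock'],s['tool_pos'],s['force'])
b=[tuple(map(float,b[:2])) for b in blobs(e,240,150,70,80) if b[2]>400]; print(b)
I=[min(b,key=lambda p:np.hypot(p[0]-(277.7-8.6*0)-0-(-5*j+1.9*(i-1)) ,p[1]-202.7-(2.5*j+4.55*(i-1)))) for i in range(3) for j in range(4)]
for dn in (0,): wellpos(e,I,dn)
o=np.array(I).reshape(3,4,2); 
def P(a):
    c,r=ray(e,*a); return c+r*(((C+8*N-c)@N)/(r@N))-seat
G=np.array([[P(a) for a in r] for r in o]); print('pitch along',np.mean((G[2]-G[0])@u)/2,'across',np.mean((G[:,3]-G[:,0])@t)/3)
# disturbance elsewhere
a=load('scene0')['color'];D=cv2.absdiff(a,e['color']).max(2)
for n_,(x,y) in dict(v1=(338,182),v2=(350,207),beaker=(414,206),dish=(361,235),spat=(300,253),good=(401,170),mouse=(440,150)).items(): print(n_,int((D[y-8:y+9,x-8:x+9]>40).sum()))
"
```

```text
22.95 [ 513.8774 -270.6747  195.3781] [ 0.56   -0.2302  0.0495]
[(275.8, 198.1), (270.9, 200.5), (277.8, 202.6), (265.9, 203.1), (272.8, 205.1), (260.9, 205.6), (279.7, 207.2), (267.9, 207.7), (274.7, 209.7), (262.9, 210.1), (269.8, 212.1), (264.9, 214.7), (286.8, 223.9)]
u,t of well centre rel. seat [-1.3535  0.8508] inplane deg -0.5473315981709591
pitch along -17.442132548139984 across -18.657192225677996
v1 0
v2 0
beaker 0
dish 0
spat 0
good 0
mouse 0
```

Released and stable, and nothing else has moved. I'll check how flat it lies by comparing its well spacing with the good plate's.

```bash
python3 -c "
from chk import *
e=load('s16'); b=[tuple(map(float,q)) for q in blobs(e,385,150,35,35)]; print(b)
import itertools
W=np.array([q[:2] for q in b if q[2]>300])
a=np.radians(-7.8); n2=np.array([np.cos(a),np.sin(a),0]); t2=np.array([-n2[1],n2[0],0]); l=np.radians(20)
N2=np.cos(l)*n2+np.sin(l)*Z; u2=-np.sin(l)*n2+np.cos(l)*Z
c0=np.array([529,150,121.7])+100*t2-50*u2
o=[]
for w in W:
    c,r=ray(e,*w); q=c+r*(((c0-c)@N2)/(r@N2))-c0; o.append((q@u2,q@t2))
o=np.array(o); np.set_printoptions(precision=2,suppress=True); print(o[np.argsort(-o[:,0])])
# current plate: along pitch vs assumed lean
o=[(275.8,198.1),(270.9,200.5),(265.9,203.1),(260.9,205.6),(279.7,207.2),(274.7,209.7),(269.8,212.1),(264.9,214.7)]
for lean in (34,37,40,43):
    L=np.radians(lean); NN=np.cos(L)*n+np.sin(L)*Z; uu=-np.sin(L)*n+np.cos(L)*Z
    G=np.array([(lambda cr: cr[0]+cr[1]*(((C+8*NN-cr[0])@NN)/(cr[1]@NN)))(ray(e,*w)) for w in o]); print(lean,np.mean((G[:4]-G[4:])@uu)/2, np.mean((G[[0,4]]-G[[3,7]])@t)/3)
# wrist view near the plate
d=load('w16'); g=cv2.cvtColor(d['color'],cv2.COLOR_BGR2GRAY)
for k,q in dict(topA=C+49*u-24*t,topB=C+49*u+24*t,ptopA=C+100*u-40*t,ptopB=C+100*u+40*t,ftopA=C+100*u+8*N-40*t,ftopB=C+100*u+8*N+40*t).items(): print(k,proj(d,q),end=' ')
print()
for v in range(110,236,5): print('%3d '%v+''.join(' .:-=+*#%@'[min(9,int(x)//20)] for x in g[v,290:390]))
"
```

```text
[(410.7, 156.1, 221.0), (408.9, 163.1, 589.0), (404.1, 163.9, 550.0), (399.5, 164.9, 537.0), (394.6, 165.9, 595.0), (408.7, 166.9, 526.0), (391.0, 167.9, 104.0), (403.8, 168.1, 485.0), (399.1, 169.0, 518.0), (394.5, 169.9, 483.0), (408.3, 171.0, 566.0), (403.5, 172.0, 516.0), (398.9, 173.0, 470.0), (394.1, 174.0, 509.0), (410.5, 178.3, 482.0), (400.8, 181.2, 72.0), (414.6, 183.9, 126.0)]
[[ 16.71   7.33]
 [ 16.31 -10.56]
 [ 16.18 -29.59]
 [ 16.04  26.15]
 [ -0.82  26.6 ]
 [ -1.58 -29.09]
 [ -1.66 -11.09]
 [ -1.83   7.37]
 [-19.11  26.35]
 [-19.28   7.32]
 [-19.62 -10.84]
 [-19.79 -29.75]
 [-55.17  37.85]]
34 18.148279306687 18.558114703094486
37 17.764050252592202 18.600019893653393
40 17.442132548139984 18.639828289870486
43 17.177506859684083 18.677875134427904
topA [351.7  172.95] topB [350.37 220.41] ptopA [346.05 160.05] ptopB [343.85 255.38] ftopA [335.92 159.87] ftopB [334.5  254.57] 
110 ######%%##%##%%##%%%%%%%%%%%%%%#%%%%%#%%#%%%%%%%%%%%%%%%%%%%%%#%%%%%%%%%%%%%%%%%%%##%%#%%#%%%%%%%%%%
115 %######%#%%%%##%##%#%##%%%%%%%%%%%%%%%%%%%#%%%%%%%%%%%%%%%%%##%%%%%%%#%%%%%%%%%%###%%%
[... 1834 characters left out ...]
%%%#%%#++*-:%%###*#****#+:::::-:::-:::.::::::::::-::-------------:-:::
210 ######%%%%##%%%%%%%%%%#%###%%####%*++*-:%%%#%********#+:::::::-::::::::::::::::.-+=%@@@@%@#++-::::::
215 %#######%######%%%%%#%%%%#%###%#++#*-.=%%%%%%*#******#+:::::::::::::::::::-:--------------------::::
220 ##%####%%%%%%%%%%%%%%%%##%%%%%*++++*+:%%%%%%%********#=::::-:-----:-:::::..-==*%@%%%%%%%%%%%%#%%%%%%
225 ##########%%#%%%#%%%##%#%%%%*++++*+:%%#####%#*#******#=::---:.:-=+%%##%%%##%%%%%%%%%%%##%%##%%%%####
230 #########%#%%%%%%###%%%%%%#%%*+++:#%%%%%####%#**####*#=::-:.::*##%%%%%%%%#####%####%%%%##%#%%%%%%%%%
235   -%%#%#######%%#%%%%%%###%%%%%%%%##%%#%%#%%%##******#=:-.   .::::::::.#####%%%%%%%%%%%%%%%#%%#%%#%#
```

The wrist view puts the plate's top edge at columns 335–344. Lying flat predicts 335–345, and it is centred within about 1 mm, so I'm handing in.

```bash
python3 -c "
from cell import bot
print(bot.hand_in())"
```

```text
the job is handed in; nothing more can be done
None
```

The plate is turned over and on the stand nearest the robot, wells out and up, flat on the bars, on the ledge and about 1 mm off centre, and nothing else appears to have moved. The first try at placing it caught the bar tops and the wrist force read 94 N, under the 120 N limit; I backed off, placed it again and handed in at about 23 s with the gripper clear, but hand-in gave no verdict.

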